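Close the display case for the night

TASK

Close the display case for the night: push its raised glass sash gently down by the ledge until it is fully shut, and turn the lever knob on the lighting box fully anticlockwise to its end stop so that the lamp is off. Nudge the lever round with the fingertips instead of gripping it, do not force it against the stop, and leave the round knob and everything else on the bench as they are.

Things in the scene. Friction and masses are not known exactly. Their poses are not given: they have to be found in the camera images.
- case: The display case, fixed to the bench: dark wooden frame, glass top, sides and back, 220 deep x 260 wide x 210 mm high, a white dog figure inside. Origin: centre of its underside; its own -x side is the front with the sash, facing the robot within 0.25 rad; z up. It stands left or right of the middle, the lighting box on the other side.
- sash (a joint): Height of the vertical glass sash in the case's front: 0 = fully shut (hard stop), up to 0.115 m open. It stays where it is left; it takes some 3 to 7 N of downward push to move. Counts as shut within 3 mm. Glass: it is never to be pressed with more than 70 N or moved faster than 0.3 m/s.
- sash_ledge (a point): Middle of the upper face of the pale wooden ledge along the sash's top edge, by which it is pushed down. Ledge 160 mm wide along the case's y, 34 mm deep along its x (outer edge 15 mm out from this point), 10 mm thick; upper face 212 mm above the bench when shut, rising with the sash. The case's top begins 37 mm behind this point.
- box: The lighting control box, fixed to the bench: grey, 250 deep x 170 wide, panel surface 59.5 mm above the bench. Origin: centre of its underside; -x side faces the robot within 0.25 rad. Lever knob at its x = -35 mm, y = 0; round knob (radius 19 mm, top 80 mm above the bench, not to be turned) at x = +85 mm, y = 0.
- box_axis (a point): Point on the lever knob's vertical axis, at the panel surface, with the box's axes.
- dimmer (a joint): Angle of the black lever knob, rad: 0 = fully anticlockwise from above (off, rigid end stop), growing clockwise to 5.24. In the box's frame the lever points from the axis at angle 2.618 - value (from +x towards +y). Stays where left; turning takes 0.14 N m (3 to 5 N at the lever). Off within 0.05 rad. Damaged by more than 35 N, such as a grip.
- dimmer_tip (a point): Upper edge of the lever's outer end: 58 mm from the axis, 93 mm above the bench. The lever is a bar 12 mm wide from the axis to here, its underside 69 mm and top 93 mm above the bench; the hub is 17 mm in radius.
- tone_mark (a point): White mark on the rim of the round knob behind the lever knob; turns very easily; leave it alone.
- dog: Loose clay dog, 95 mm long, 80 mm tall, standing on top of the case behind the sash (fragile). Origin: centre of its underside.
- jar: Loose glass jar with a steel lid, radius 30, 85 mm tall, on the bench. Origin: centre of its underside.
- bowl: Loose dark wooden bowl, radius 55, 50 mm high. Origin: centre of its underside.
- mallet: Loose wooden mallet lying on the bench, head 72 mm thick, 320 mm long. Origin: at the bench under the joint of head and handle.
- wheel: Heavy sculptor's turntable with an unfinished clay dog, 170 mm across, 165 mm tall. Origin: centre of its underside.
- stick: Loose wooden modelling tool, 180 mm long, 10 mm thick, lying between case and box. Origin: on the bench, 90 mm from its thick end.
Not all that is in view belongs to the job. What is shaped like the dog but turquoise is not meant. Leave any pink look-alike of the jar alone.

How it is judged:
At the end, for the whole second after the job is handed in: The sash is within 3 mm of fully shut, the lever knob within 0.05 rad of its anticlockwise stop, the round knob's mark within 4 mm of where it was, the clay dog within 15 mm and upright, and the jar (upright), bowl, mallet, turntable and modelling tool within 20 mm of where they were (value of joint sash below 0.003 m and value of joint dimmer below 0.05 rad and distance of tone_mark from where it was at the start of the episode below 0.004 m and distance of dog from where it was at the start of the episode below 0.015 m and angle between each of dog, jar's own z axis and vertical below 0.2 rad and distance of each of jar, bowl, mallet, wheel, stick from where it was at the start of the episode below 0.02 m); the robot touches nothing.
It fails at once if the lever knob is gripped or forced (more than 35 N) (contact force between any of the fingers, the arm and dimmer above 35 N).
It fails at once if the sash is slammed (faster than 0.3 m/s) or pressed with more than 70 N (velocity of joint sash below -0.3 m/s or contact force between anything else and sash above 70 N).
It fails at once if the round knob is turned (distance of tone_mark from where it was at the start of the episode above 0.006 m).
It fails at once if the clay dog on the case is knocked over (angle between dog's own z axis and vertical above 0.5 rad).
It also fails if it takes over 61 s, if anything falls off the work surface, if the arm or the gripper's body presses on something with over 40 N, if the wrist force passes 120 N, or if a joint passes its speed limit or range.

ROBOT

A 7-joint arm with a two-finger parallel gripper is mounted at the origin on the work surface. World frame = base frame: x ahead of the robot, y to its left, z up, the work surface at z = 0. Lengths are in m, angles in rad, forces in N, time in s.
With the tool pointing down it reaches from about 0.425 to 0.95 m from the base axis. Payload 16.7 kg.
Tool frame: the origin (TCP) lies on the centre line of the jaws, within the pads' length; the fingertips stand manip.tcp_to_tips ahead of it and the grasp point (between the pads) lies 3 mm ahead of it (manip.tcp_to_tips is the distance from the TCP to the fingertips, in m); z points along the fingers, y is the direction in which the jaws open and shut (so a half turn about z gives the same grasp; the last joint's range is limited). The gripper opens to 94 mm and grips with 3 to 60 N. Pads are 16 mm wide; open, the fingers measure 119 mm over their backs; the gripper's body (75 mm by 177 mm) begins 78 mm behind the grasp point.
Start: joints at [1.032, 0.426, 0.074, 1.606, -0.034, 1.111, -0.067], TCP at [0.256, -0.625, 0.196] pointing down, gripper open.
Joint ranges: [-2.85, 2.85], [-0.5, 2.14], [-1.23, 1.37], [0.21, 2.46], [-1.02, 4.16], [0.16, 2.05], [-2.73, 2.73]. Speed limits (rad/s): [1.89, 1.89, 2.39, 2.39, 3.01, 3.01, 3.01].

INTERFACE

Orientations are given as [roll, pitch, yaw] about the fixed x, y, z axes, in that order (R = Rz(yaw) Ry(pitch) Rx(roll)).
In Python, from plant import manip gives the robot as it stands.
- The arm moves only by the tool servo_tool, never from a script. Its argument "commands" is a list of rows, each a list of 5 numbers: the shift along the tool's x, y, z in cm, then the turn about the tool's z in degrees, then the closure, from 0 (fully open) to 1 (shut). A call has 1 to 10 rows; each row is the pose to reach, as a shift and turn from the pose commanded when the call began, along the tool's axes at that moment; what a row does not reach only later rows make up. A row lasts 1/10 s, in which the tool goes at most 50 mm and 8.59 degrees, less where a joint would pass 70% of its speed; a pose out of reach is approached as far as the arm can. A call with a gripper value outside its range is refused whole. The fingers move at their own pace and stop on an object; "force" is the grip in N (left out, the last holds). Time passes only in rows, so rows that repeat a pose let the fingers close. It gives the time, the measured TCP pose, the force and the opening at its end, in the units of the state.
- manip.get_obs(): the state, without advancing time (a new reading comes with each control period).
- manip.capture(name): name is "scene" or "top"; returns a dict with "image" (384x512x3 uint8, red, green, blue), "intrinsics" (3x3 intrinsics, pixels), "R" (3x3) and "t" (3): a world point X has camera coordinates R X + t. Camera axes: x right, y down, z forward; pixel columns grow to the right and rows downward; lengths in m; the calibration is good to about 2 mm. A picture is of the moment at which its call begins. There is no depth.
- manip.sign_off(): hands the job in, once; it reports no verdict.
The state is a dict: "time": time; "joints": joint angles; "qd": joint speeds; "joint_torque": joint torques, N m; "ee_pos": TCP position; "tcp_rot": TCP orientation; "force": force on the tool from outside, world axes, zero at the start; "wrist_torque": the same for the moment, N m; "finger_gap": finger opening in m.
Only numpy, scipy, OpenCV 4.12 (cv2) and the standard library are available. Lean on these libraries where they do the work, as an engineer would, in place of code of your own. Each camera call takes 0.05 s, during which the arm holds its last target.

## Working session

There is one attempt and no reset: what is moved stays moved. The work goes in short steps, Python scripts to look and compute and a tool call to move; the robot and the scene stay as the last step left them, time stands still between calls to the robot, and variables do not carry over. Pictures are saved under pics/ and viewed, and the job is handed in when it is done.

Besides the shell and the picture viewer there is one more tool, called after ">>>" by a JSON object that holds its "op" and its "data", one argument or row to a line. servo_tool: Moves the arm, as the interface text tells. Its arguments: {"type":"object","properties":{"commands":{"type":"array","items":{"type":"array","items":{"type":"number"}}},"force":{"type":"number"}},"required":["commands"]}

```bash
ls; mkdir -p pics
python3 - <<'E'
from plant import manip
import cv2,pickle
o=manip.get_obs(); print({k:(v if not hasattr(v,'round') else v) for k,v in o.items()}); print(manip.tcp_to_tips)
for n in ("scene","top"):
    c=manip.capture(n); cv2.imwrite(f"pics/{n}0.png",c["image"][:,:,::-1]); pickle.dump(c,open(f"{n}0.pkl","wb"))
    print(n,c["intrinsics"],c["R"],c["t"], -c["R"].T@c["t"])
E
```

```text
pics
{'time': 0.0, 'joints': array([ 1.03245931,  0.42671527,  0.07382814,  1.60661267, -0.03410379,
        1.11076936, -0.06711481]), 'qd': array([-8.21707078e-04, -8.60864612e-04, -1.06039286e-03,  2.49566282e-03,
       -2.05028780e-05,  1.41374112e-03,  8.85040513e-04]), 'joint_torque': array([-9.14599877e-04, -9.35849547e+01,  3.66555154e+00, -4.54203629e+01,
       -4.88813873e-02,  1.99803949e-02,  3.57931140e-05]), 'ee_pos': array([ 0.25571768, -0.62420614,  0.19508359]), 'tcp_rot': array([-3.14034907e+00,  7.84547358e-05,  3.88809449e-01]), 'force': array([ 0.1507553 , -0.73312398, -0.14006236]), 'wrist_torque': array([ 0.04280391,  0.01710051, -0.02499006]), 'finger_gap': 0.09354035277557504}
0.022
scene [[348.23307551   0.         259.29974591]
 [  0.         348.23307551 195.49921669]
 [  0.           0.           1.        ]] [[-0.99818242 -0.05986013  0.00697296]
 [-0.05912727  0.95038659 -0.30540022]
 [ 0.01165429 -0.30525742 -0.95219855]] [0.56927906 0.07707453 1.14698047] [0.55943432 0.31095082 1.11172217]
top [[437.38196664   0.         259.79710783]
 [  0.         437.38196664 190.12100098]
 [  0.           0.           1.        ]] [[ 0.01419704 -0.99981655 -0.0128576 ]
 [-0.99291643 -0.01257969 -0.118147  ]
 [ 0.11796358  0.01444386 -0.99291287]] [-0.01254312  0.55133724  1.41668967] [ 0.38049209 -0.02606763  1.47162698]
```

View pics/scene0.png

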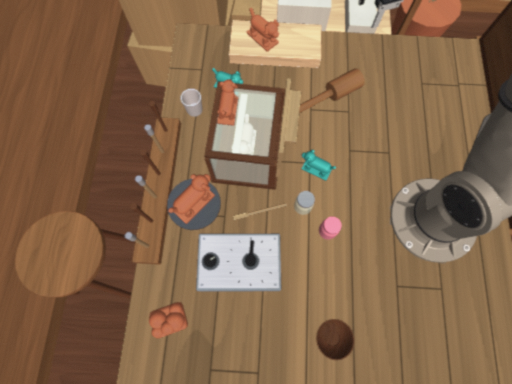

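View pics/top0.png

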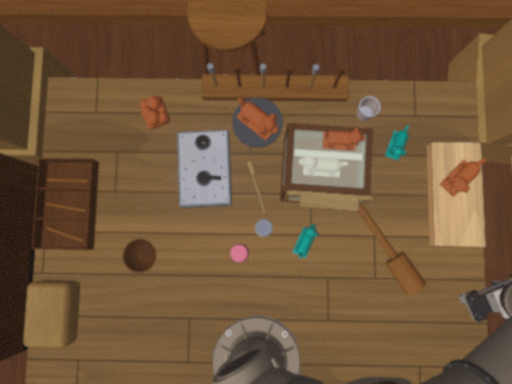

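The overview shows the case right of the middle (top view about (328,160), pale ledge about (318,200)) and the box on the left (about (204,168)), with the lever on its hub at (204,178). I'll enlarge both.

Run:
```python
import cv2
t=cv2.imread("pics/top0.png"); s=cv2.imread("pics/scene0.png")
cv2.imwrite("pics/t_box.png",cv2.resize(t[120:220,165:245],None,fx=6,fy=6,interpolation=cv2.INTER_CUBIC))
cv2.imwrite("pics/t_case.png",cv2.resize(t[115:220,270:390],None,fx=5,fy=5,interpolation=cv2.INTER_CUBIC))
cv2.imwrite("pics/s_box.png",cv2.resize(s[225:300,190:290],None,fx=7,fy=7,interpolation=cv2.INTER_CUBIC))
cv2.imwrite("pics/s_case.png",cv2.resize(s[70:195,200:310],None,fx=4.5,fy=4.5,interpolation=cv2.INTER_CUBIC))
```

```text
(no output)
```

View pics/t_box.png

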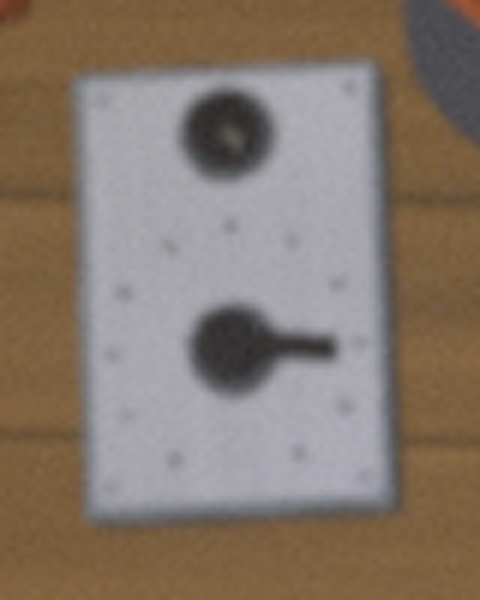

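View pics/t_case.png

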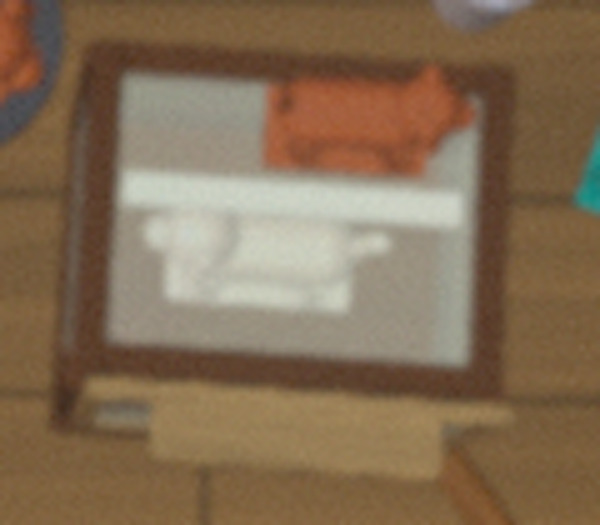

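View pics/s_box.png

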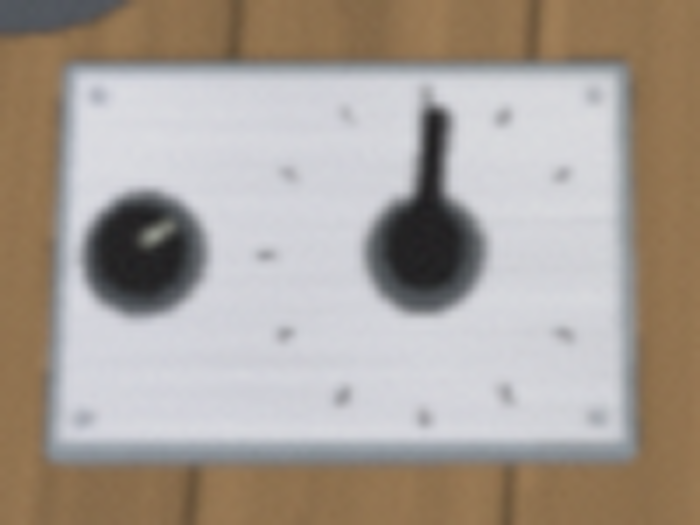

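View pics/s_case.png

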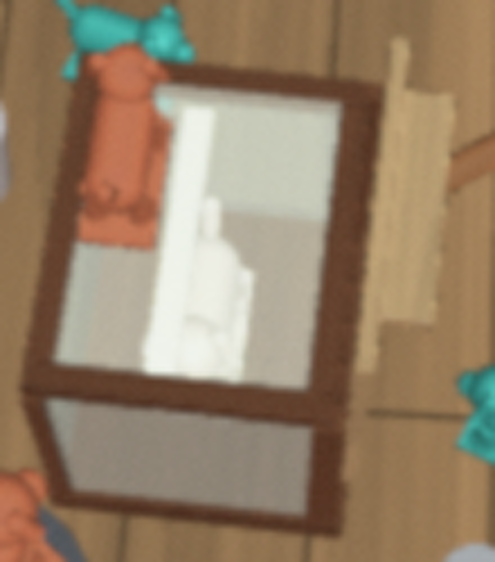

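The enlargements show the lever pointing to the robot's right (hub in the top view about (204,178), tip about (220,178)), with the round knob behind it at (203,142). The ledge spans about (300..358, 195..209) in the top view, and the dog sits at the back of the case top. Next I'll measure with masks.

```bash
cat > h.py <<'E'
import numpy as np,cv2,pickle
def load(n): return pickle.load(open(n+".pkl","rb"))
def ray(c,uv):
    d=c["R"].T@np.linalg.inv(c["intrinsics"])@np.array([uv[0],uv[1],1.]); return -c["R"].T@c["t"],d/np.linalg.norm(d)
def onz(c,uv,z):
    o,d=ray(c,uv); return o+d*(z-o[2])/d[2]
def tri(c1,u1,c2,u2):
    P=[c["intrinsics"]@np.c_[c["R"],c["t"]] for c in(c1,c2)]
    X=cv2.triangulatePoints(P[0],P[1],np.array(u1,float).reshape(2,1),np.array(u2,float).reshape(2,1)).ravel();X=X[:3]/X[3]
    e=[np.linalg.norm(proj(c,X)-np.array(u)) for c,u in((c1,u1),(c2,u2))]
    return X,e
def proj(c,X):
    p=c["intrinsics"]@(c["R"]@np.asarray(X)+c["t"]); return p[:2]/p[2]
E
python3 - <<'E'
from h import *
for n,(x0,x1,y0,y1) in dict(top0=(165,245,120,220),scene0=(185,290,225,300)).items():
    c=load(n); im=c["image"][:,:,::-1].copy(); hsv=cv2.cvtColor(im,cv2.COLOR_BGR2HSV)
    sub=hsv[y0:y1,x0:x1]; print(n, np.median(sub.reshape(-1,3),0))
    panel=((sub[...,2]>150)&(sub[...,1]<60)).astype(np.uint8)
    cs,_=cv2.findContours(panel,cv2.RETR_EXTERNAL,cv2.CHAIN_APPROX_NONE); k=max(cs,key=cv2.contourArea)
    r=cv2.minAreaRect(k); bp=cv2.boxPoints(r)+[x0,y0]
    W=np.array([onz(c,p,.0595) for p in bp]); print("panel",np.round(bp,1).tolist(),"\n",W.round(4), "c",W.mean(0).round(4))
    for i in range(2): 
        e=W[i+1]-W[i]; print("edge",np.linalg.norm(e).round(4),np.degrees(np.arctan2(e[1],e[0])).round(2))
    for thr in (60,80,100):
        dark=((sub[...,2]<thr)).astype(np.uint8)
        fill=cv2.fillPoly(np.zeros_like(dark),[k],1); dark&=cv2.erode(fill,np.ones((3,3)))
        cs,_=cv2.findContours(dark,cv2.RETR_EXTERNAL,cv2.CHAIN_APPROX_NONE)
        for q in cs:
            if cv2.contourArea(q)>20:
                qq=q.reshape(-1,2)
                print(thr,"blob",cv2.contourArea(q),(qq.min(0)+[x0,y0]).tolist(),(qq.max(0)+[x0,y0]).tolist())
E
python3 - <<'E'
from h import *
for n,(x0,x1,y0,y1),s in (("top0",(275,380,185,215),7),("scene0",(270,315,70,165),6)):
    im=load(n)["image"][y0:y1,x0:x1]; cv2.imwrite(f"pics/led_{n}.png",cv2.resize(im[:,:,::-1],None,fx=s,fy=s,interpolation=cv2.INTER_NEAREST))
c=load("top0"); hsv=cv2.cvtColor(c["image"],cv2.COLOR_RGB2HSV); print(hsv[202,310:350:6].tolist(),hsv[215,310:350:6].tolist())
c=load("scene0"); hsv=cv2.cvtColor(c["image"],cv2.COLOR_RGB2HSV); print(hsv[100:140:6,293].tolist(),hsv[150:190:6,293].tolist())
E
```

```text
top0 [ 17.  27. 127.]
panel [[177.7, 132.7], [225.9, 130.8], [228.7, 202.4], [180.6, 204.3]] 
 [[0.7362 0.269  0.0595]
 [0.7444 0.1095 0.0595]
 [0.5068 0.0947 0.0595]
 [0.4985 0.251  0.0595]] c [0.6215 0.1811 0.0595]
edge 0.1597 -87.03
edge 0.2381 -176.42
60 blob 58.5 [199, 173] [216, 182]
60 blob 41.0 [197, 136] [207, 146]
80 blob 117.5 [198, 172] [219, 183]
80 blob 110.0 [196, 136] [208, 147]
100 blob 156.0 [197, 171] [220, 184]
100 blob 134.5 [196, 135] [209, 148]
scene0 [109.  12. 154.]
panel [[197.0, 235.0], [279.0, 235.0], [279.0, 289.0], [197.0, 289.0]] 
 [[0.7549 0.1121 0.0595]
 [0.5045 0.0967 0.0595]
 [0.4977 0.2565 0.0595]
 [0.7366 0.2709 0.0595]] c [0.6234 0.1841 0.0595]
edge 0.2509 -176.49
edge 0.16 92.44
60 blob 86.0 [204, 254] [216, 266]
60 blob 100.5 [245, 241] [255, 265]
80 blob 117.0 [203, 254] [216, 267]
80 blob 135.5 [244, 241] [256, 266]
100 blob 165.0 [203, 253] [217, 268]
100 blob 176.0 [243, 241] [257, 268]
[[18, 114, 152], [19, 108, 156], [19, 113, 153], [18, 113, 154], [18, 114, 150], [18, 108, 153], [17, 113, 151]] [[16, 120, 106], [17, 133, 125], [16, 124, 130], [15, 124, 127], [16, 129, 127], [17, 122, 125], [17, 129, 125]]
[[18, 98, 183], [18, 98, 185], [18, 99, 183], [18, 96, 185], [18, 96, 183], [18, 97, 179], [18, 99, 176]] [[16, 114, 155], [16, 117, 155], [16, 116, 117], [16, 114, 155], [16, 113, 154], [16, 112, 155], [16, 113, 153]]
```

View pics/led_top0.png

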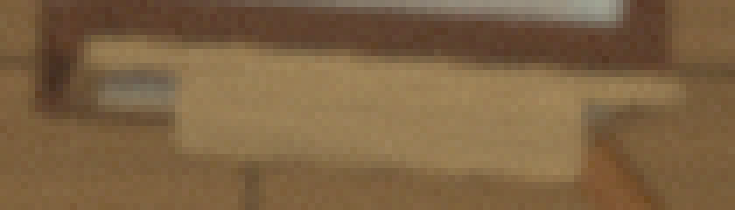

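View pics/led_scene0.png

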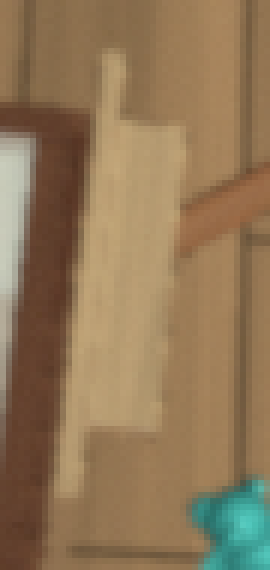

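Both close-ups show the pale ledge clearly, brighter than the bench. Its outer corners are at about (300,207) and (358,211) in the top view, and (297,142) and (301,91) in the scene view. I'll refine with a mask and triangulate.

Run:
```python
from h import *
R={}
for n,(x0,x1,y0,y1),f in (("top0",(275,385,180,216),lambda h:(h[...,2]>138)&(h[...,1]>75)&(h[...,1]<125)),("scene0",(276,306,74,158),lambda h:(h[...,2]>166)&(h[...,1]<108)&(h[...,1]>70))):
    c=load(n); s=4
    im=cv2.resize(c["image"][y0:y1,x0:x1],None,fx=s,fy=s,interpolation=cv2.INTER_CUBIC); im=cv2.GaussianBlur(im,(5,5),0)
    h=cv2.cvtColor(im,cv2.COLOR_RGB2HSV); m=f(h).astype(np.uint8)
    k5=max(cv2.findContours(m,0,2)[0],key=cv2.contourArea); M=cv2.fillPoly(np.zeros_like(m),[k5],1)
    body=cv2.morphologyEx(M,cv2.MORPH_OPEN,np.ones((37,37) if n=="top0" else (37,37),np.uint8))
    cv2.imwrite(f"pics/m_{n}.png",cv2.resize(np.hstack([M,body])*255,None,fx=.8,fy=.8))
    for nm,mm in(("full",M),("body",body)):
        cs=cv2.findContours(mm,0,1)[0]
        if not cs: print(n,nm,"none"); continue
        k=max(cs,key=cv2.contourArea); r=cv2.minAreaRect(k); bp=(cv2.boxPoints(r)+.5)/s-.5+[x0,y0]
        print(n,nm,np.round(bp,1).tolist(), np.round(np.array(r[1])/s,1)); R[n,nm]=bp
c1,c2=load("top0"),load("scene0")
```

```text
top0 full [[286.6, 205.2], [287.9, 189.5], [371.2, 196.2], [370.0, 211.9]] [83.6 15.8]
top0 body [[299.6, 206.2], [300.7, 191.1], [358.3, 195.3], [357.2, 210.4]] [57.8 15.1]
scene0 full [[278.9, 151.8], [286.4, 78.4], [302.5, 80.0], [295.0, 153.4]] [16.2 73.8]
scene0 body [[280.2, 140.2], [285.5, 89.4], [300.8, 91.0], [295.5, 141.8]] [15.4 51.2]
```

Run:
```python
import cv2,numpy as np
a=cv2.imread("pics/m_top0.png");b=cv2.imread("pics/m_scene0.png")
H=max(a.shape[0],b.shape[0]);w=[cv2.copyMakeBorder(i,0,H-i.shape[0],0,10,0,value=(90,90,90)) for i in(a,b)]
o=np.hstack(w);print(o.shape);cv2.imwrite("pics/m_both.png",cv2.resize(o,None,fx=min(1,780/o.shape[1]),fy=min(1,780/o.shape[1])))
```

```text
(269, 916, 3)
```

View pics/m_both.png

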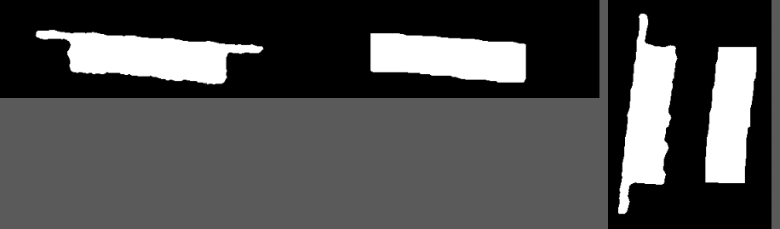

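Run:
```python
from h import *
t,s=load("top0"),load("scene0")
A,e1=tri(t,(300.0,206.9),s,(296.5,141.6)); B,e2=tri(t,(357.8,210.8),s,(300.8,91.2))
A2,e3=tri(t,(287.8,190),s,(279.3,152.3)); B2,e4=tri(t,(372,195.3),s,(286.6,78.6))
for n,X,e in(("outL",A,e1),("outR",B,e2),("railL",A2,e3),("railR",B2,e4)): print(n,X.round(4),np.round(e,2))
d=A-B; print(np.linalg.norm(d),"yaw",np.degrees(np.arctan2(-d[0],d[1])))
d=A2-B2; print(np.linalg.norm(d),"yaw",np.degrees(np.arctan2(-d[0],d[1])))
z=(A[2]+B[2])/2; yaw=np.arctan2(-(A-B)[0],(A-B)[1]); 
print("ledge pt",((A+B)/2+.015*np.array([np.cos(yaw),np.sin(yaw),0])).round(4))
# body centre check at z
bt=np.mean([onz(t,p,z) for p in [[299.6,206.2],[300.7,191.1],[358.3,195.3],[357.2,210.4]]],0)
bs=np.mean([onz(s,p,z) for p in [[280.2,140.2],[285.5,89.4],[300.8,91.0],[295.5,141.8]]],0); print("centres",bt,bs)
C,e=tri(t,(328.95,200.75),s,(290.5,115.6)); print("tri of centres",C,e)
# lever
for nm,ut,us in(("tip",(219.5,177.7),(251.5,240.5)),("hub",(203.7,177.7),(250.2,260.8)),("round",(202.3,141.5),(209.8,260.5))):
    X,e=tri(t,ut,s,us); print(nm,X.round(4),np.round(e,2))
# box frame: from panel, top view full edges
for yawb in (3.2,):
    pass
c=np.array([.6235,.1835]); y=np.radians(3.2)
print("axis pred",c-.035*np.array([np.cos(y),np.sin(y)]))
for z in(.0595,.08,.093): print("hub@",z,onz(t,(203.7,177.7),z).round(4),onz(s,(250.2,260.8),z).round(4), "tip",onz(t,(219.5,177.7),z).round(4),onz(s,(251.5,240.8),z).round(4))
# dog
for n,c in(("top0",t),("scene0",s)):
    h=cv2.cvtColor(c["image"],cv2.COLOR_RGB2HSV); m=((h[...,0]<12)&(h[...,1]>150)&(h[...,2]>110)).astype(np.uint8)
    for k in cv2.findContours(m,0,2)[0]:
        if cv2.contourArea(k)>60: print(n,cv2.boundingRect(k))
```

```text
outL [ 0.4788 -0.1205  0.2614] [0.02 0.04]
outR [ 0.4704 -0.2805  0.2597] [0.06 0.09]
railL [ 0.5248 -0.0861  0.2621] [0.26 0.43]
railR [ 0.5133 -0.3199  0.2605] [0.19 0.29]
0.16021634032654036 yaw -2.995870193026744
0.2340617751592204 yaw -2.815678865144291
ledge pt [ 0.4896 -0.2013  0.2606]
centres [ 0.49715106 -0.20065463  0.26059306] [ 0.49732743 -0.20154812  0.26059306]
tri of centres [ 0.49731101 -0.2011283   0.25795121] [np.float64(0.017123897048612616), np.float64(0.027022768028994688)]
tip [0.5851 0.1238 0.0827] [0.36 0.61]
hub [0.5876 0.1793 0.0534] [0.04 0.07]
round [0.7078 0.1866 0.0588] [0.04 0.07]
axis pred [0.58855457 0.18154625]
hub@ 0.0595 [0.5868 0.1784 0.0595] [0.5872 0.1802 0.0595] tip [0.5874 0.1267 0.0595] [0.5873 0.1197 0.0595]
hub@ 0.08 [0.5838 0.1754 0.08  ] [0.5867 0.1827 0.08  ] tip [0.5844 0.1245 0.08  ] [0.5868 0.1235 0.08  ]
hub@ 0.093 [0.5819 0.1735 0.093 ] [0.5863 0.1843 0.093 ] tip [0.5825 0.1231 0.093 ] [0.5865 0.1258 0.093 ]
top0 (442, 158, 45, 37)
top0 (324, 128, 40, 21)
top0 (238, 98, 40, 41)
top0 (140, 96, 28, 33)
scene0 (150, 304, 37, 30)
scene0 (173, 175, 37, 42)
scene0 (219, 81, 17, 38)
scene0 (405, 20, 46, 16)
scene0 (251, 18, 25, 24)
```

Ledge point is about (0.490, −0.201, 0.260), so the sash is about 48 mm open and turned about −3°; the triangulated width of 160.2 mm matches the text. The lever axis is about (0.587, 0.180), the box is turned about 3.4°, and the lever now points at about −92° in world axes. First I'll raise, close the fingers and travel half-way.

>>> {"op": "servo_tool", "data": {
  "commands": [
    [0,0,-2,2,1],
    [1,-1,-5,5,1],
    [3,-2.5,-8,8,1],
    [5.5,-4.5,-10.5,12,1],
    [8,-6.5,-12,16,1],
    [10.5,-8.5,-12.5,20,1],
    [13,-10.5,-12.5,23,1],
    [15.5,-12.5,-12.5,25,1],
    [17.5,-14,-12.5,25,1],
    [18.8,-15.2,-12.5,25,1]
  ],
  "force": 10
}}

```text
time: 1.1
ee_pos: [0.3732, -0.4108, 0.3206]
tcp_rot: [-3.141, -0.0, -0.046]
force: [-0.1, 0.0, -0.1]
finger_gap: 0.0176
```

>>> {"op": "servo_tool", "data": {
  "commands": [
    [1.2,-2.5,0,0,1],
    [2.4,-5,0,0,1],
    [3.6,-7.5,0,0,1],
    [4.9,-10,0,0,1],
    [6.1,-12.5,0,0,1],
    [7.3,-15,0,0,1],
    [8.5,-17.5,0,0,1],
    [9.5,-19.5,0,0,1],
    [10.2,-20.8,0,0,1],
    [10.4,-21.3,0,0,1]
  ]
}}

```text
time: 2.1
ee_pos: [0.4868, -0.2037, 0.3206]
tcp_rot: [-3.141, 0.0, -0.046]
force: [-0.1, 0.1, -0.1]
finger_gap: 0.0004
```

Run:
```python
from plant import manip
import cv2,pickle
o=manip.get_obs(); print(o["time"],o["ee_pos"],o["force"],o["finger_gap"],o["joints"].round(2))
for n in ("scene","top"):
    c=manip.capture(n); pickle.dump(c,open(f"{n}1.pkl","wb"))
    im=c["image"][:,:,::-1]
    cv2.imwrite(f"pics/{n}1.png",cv2.resize(im[50:200,180:380] if n=="scene" else im[100:250,240:440],None,fx=3.5,fy=3.5))
```

```text
2.1 [ 0.48675801 -0.20373991  0.3205786 ] [-0.13485898  0.10178456 -0.08093283] 0.000441724471304786 [ 0.43  0.1  -0.17  1.76  0.02  1.28 -1.36]
```

View pics/scene1.png

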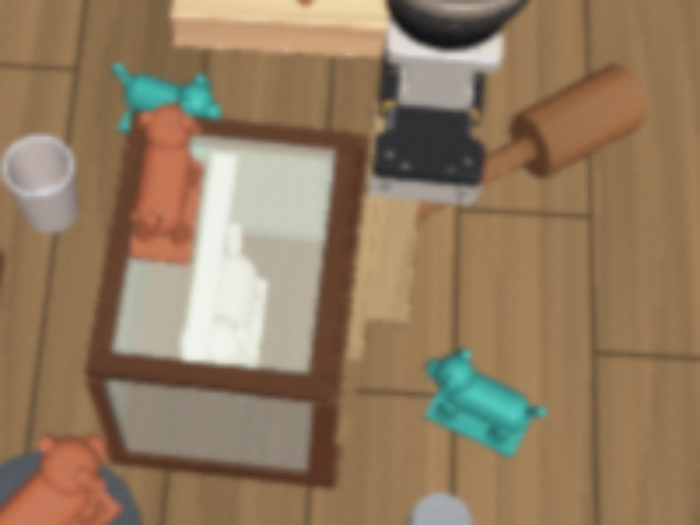

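View pics/top1.png

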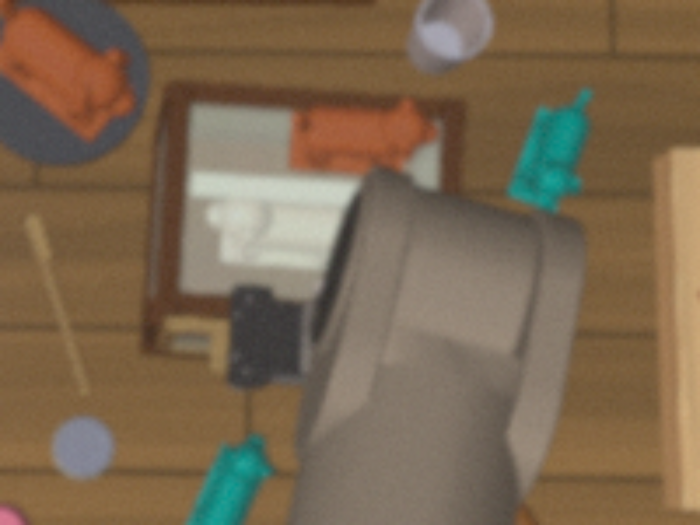

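The closed fingers hang over the ledge (scene crop about (400,210)), clear of the case top and the dog. Lowering and pushing slowly.

>>> {"op": "servo_tool", "data": {
  "commands": [
    [0,0,1.5,0,1],
    [0,0,2.8,0,1],
    [0,0,3.3,0,1],
    [0,0,3.7,0,1],
    [0,0,4.1,0,1],
    [0,0,4.6,0,1],
    [0,0,5.2,0,1],
    [0,0,5.8,0,1],
    [0,0,6.4,0,1],
    [0,0,7,0,1]
  ]
}}

```text
time: 3.2
ee_pos: [0.4863, -0.2049, 0.2505]
tcp_rot: [3.142, -0.0, -0.048]
force: [-1.1, 1.3, 4.5]
finger_gap: 0.0005
```

>>> {"op": "servo_tool", "data": {
  "commands": [
    [0,0,0.5,0,1],
    [0,0,0.9,0,1],
    [0,0,1.2,0,1],
    [0,0,1.4,0,1],
    [0,0,1.5,0,1]
  ]
}}

```text
time: 3.7
ee_pos: [0.4863, -0.2049, 0.2357]
tcp_rot: [-3.142, -0.0, -0.048]
force: [0.3, -0.0, 2.9]
finger_gap: 0.0007
```

>>> {"op": "servo_tool", "data": {
  "commands": [
    [0,0,0.1,0,1],
    [0,0,0.15,0,1]
  ]
}}

```text
time: 3.9
ee_pos: [0.4862, -0.2049, 0.2343]
tcp_rot: [-3.142, -0.0, -0.048]
force: [-1.0, 0.5, 2.5]
finger_gap: 0.0006
```

>>> {"op": "servo_tool", "data": {
  "commands": [
    [0,0,0.05,0,1],
    [0,0,0.1,0,1],
    [0,0,0.1,0,1]
  ]
}}

```text
time: 4.2
ee_pos: [0.4862, -0.2049, 0.2333]
tcp_rot: [-3.142, -0.0, -0.048]
force: [-0.6, 0.8, 3.4]
finger_gap: 0.0005
```

>>> {"op": "servo_tool", "data": {
  "commands": [
    [0,0,0.05,0,1],
    [0,0,0.1,0,1],
    [0,0,0.1,0,1]
  ]
}}

```text
time: 4.5
ee_pos: [0.4862, -0.2049, 0.2322]
tcp_rot: [-3.142, 0.0, -0.048]
force: [0.7, -0.1, 2.2]
finger_gap: 0.0002
```

>>> {"op": "servo_tool", "data": {
  "commands": [
    [0,0,0.05,0,1],
    [0,0,0.1,0,1],
    [0,0,0.15,0,1],
    [0,0,0.15,0,1]
  ]
}}

```text
time: 4.9
ee_pos: [0.4862, -0.2049, 0.2307]
tcp_rot: [-3.141, 0.0, -0.048]
force: [-0.3, 0.8, 1.1]
finger_gap: 0.0004
```

>>> {"op": "servo_tool", "data": {
  "commands": [
    [0,0,0.1,0,1],
    [0,0,0.2,0,1],
    [0,0,0.2,0,1]
  ]
}}

```text
time: 5.2
ee_pos: [0.4862, -0.2049, 0.2286]
tcp_rot: [-3.142, 0.0, -0.048]
force: [0.2, -0.0, 0.8]
finger_gap: 0.0004
```

Run:
```python
from plant import manip
import cv2,pickle
for n in ("scene","top"):
    c=manip.capture(n); pickle.dump(c,open(f"{n}2.pkl","wb"))
    im=c["image"][:,:,::-1]
    cv2.imwrite(f"pics/{n}2.png",cv2.resize(im[70:170,220:340] if n=="scene" else im[160:240,270:390],None,fx=6,fy=6,interpolation=cv2.INTER_CUBIC))
```

```text
(no output)
```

View pics/scene2.png

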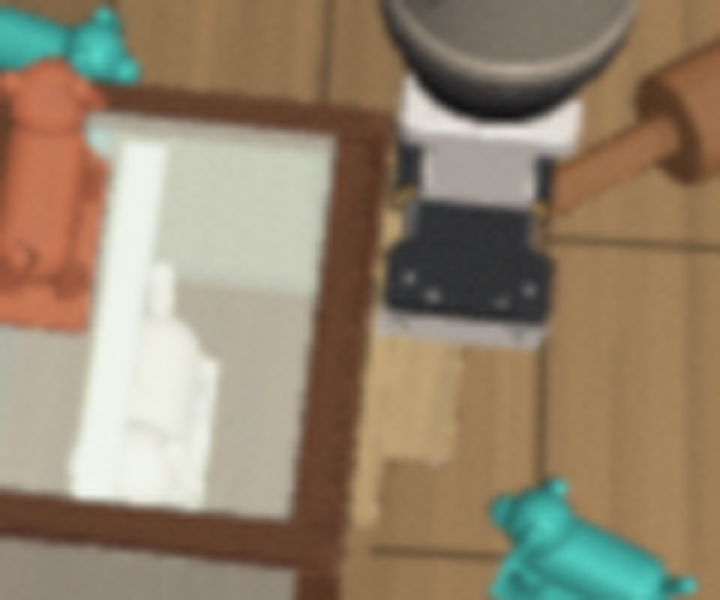

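View pics/top2.png

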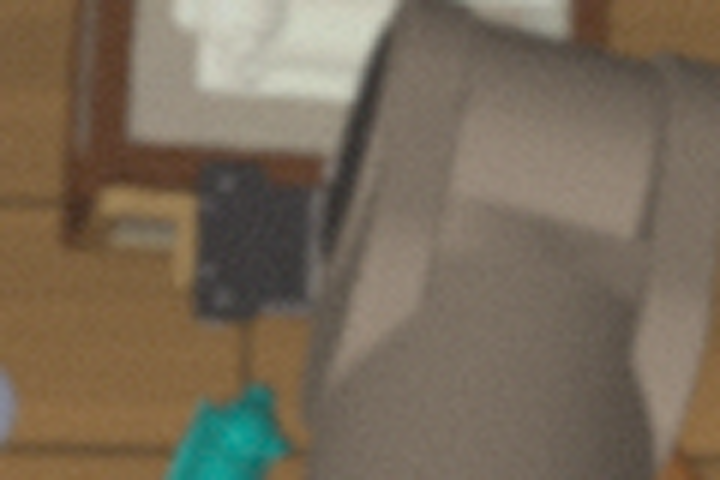

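Run:
```python
from h import *
t,s=load("top2"),load("scene2")
for nm,a,b in(("outL",(299.4,207.6),(294.2,146.7)),("railL",(286.4,191.9),(281.8,157.3))): X,e=tri(t,a,s,b); print(nm,X.round(4),np.round(e,2))
for z in(.26,.23,.212):
    X=np.array([.4788,-.1205,z]); print(z,proj(t,X).round(1),proj(s,X).round(1))
# edge position of ledge left end (along column) before/after
for n in("scene0","scene2"):
    im=load(n)["image"].astype(int).sum(2); print(n,im[134:156,288:293].mean(1).round().astype(int).tolist())
for n in("top0","top2"):
    im=load(n)["image"].astype(int).sum(2); print(n,im[199:204,290:306].mean(0).round().astype(int).tolist())
```

```text
outL [ 0.4804 -0.1219  0.2259] [0.24 0.38]
railL [ 0.5197 -0.0823  0.2425] [1.02 1.68]
0.26 [300. 207.] [296.4 141.8]
0.23 [299.1 207.8] [295.2 146.7]
0.212 [298.6 208.3] [294.6 149.5]
scene0 [455, 455, 451, 450, 450, 449, 442, 397, 363, 350, 347, 350, 348, 350, 348, 349, 351, 351, 349, 351, 352, 351]
scene2 [458, 457, 456, 455, 455, 454, 454, 452, 449, 453, 451, 446, 416, 375, 356, 354, 352, 352, 353, 352, 353, 353]
top0 [269, 266, 277, 274, 275, 277, 277, 281, 281, 296, 340, 362, 359, 359, 360, 361]
top2 [298, 298, 299, 301, 302, 305, 301, 303, 315, 341, 353, 342, 278, 216, 184, 182]
```

The sash has followed (scene edge moved about 5 px, roughly 32 mm), but the nominal tip height of 0.207 disagrees with the seen ledge height of about 0.229. I'll check the geometry before going on.

Run:
```python
from h import *
from plant import manip
o=manip.get_obs(); print(o["time"],o["ee_pos"],o["force"],o["tcp_rot"])
p=o["ee_pos"]; s,t=load("scene2"),load("top2")
yaw=o["tcp_rot"][2]; ex=np.array([np.cos(yaw),np.sin(yaw),0]); ey=np.array([np.sin(yaw),-np.cos(yaw),0])
for nm,dz in(("tips",-.022),("body",.075),("body+40",.115)):
    for a,b in((.0375,-.0885),(-.0375,-.0885),(0,0),(.0375,.0885),(-.0375,.0885)):
        X=p+ex*a+ey*b+[0,0,dz]; print(nm,a,b,"scene",((proj(s,X)-[220,70])*6).round(),"top",((proj(t,X)-[270,160])*6).round())
```

```text
5.3 [ 0.48616436 -0.20488434  0.22862267] [ 0.31202955 -0.54255179  0.12369946] [-3.14150332e+00  1.86708199e-04 -4.75941235e-02]
tips 0.0375 -0.0885 scene [343. 480.] top [167. 190.]
tips -0.0375 -0.0885 scene [501. 496.] top [159. 344.]
tips 0 0 scene [436. 323.] top [346. 278.]
tips 0.0375 0.0885 scene [375. 160.] top [533. 212.]
tips -0.0375 0.0885 scene [525. 174.] top [527. 367.]
body 0.0375 -0.0885 scene [356. 383.] top [183. 165.]
body -0.0375 -0.0885 scene [529. 401.] top [174. 332.]
body 0 0 scene [458. 214.] top [377. 260.]
body 0.0375 0.0885 scene [390.  37.] top [579. 188.]
body -0.0375 0.0885 scene [554.  53.] top [573. 356.]
body+40 0.0375 -0.0885 scene [362. 337.] top [190. 153.]
body+40 -0.0375 -0.0885 scene [543. 355.] top [181. 326.]
body+40 0 0 scene [468. 162.] top [391. 252.]
body+40 0.0375 0.0885 scene [397. -20.] top [600. 178.]
body+40 -0.0375 0.0885 scene [568.  -4.] top [595. 351.]
```

>>> {"op": "servo_tool", "data": {
  "commands": [
    [0,0,-0.5,0,1],
    [0,0,-1.5,0,1],
    [0,0,-3,0,1],
    [0,0.5,-5,0,1],
    [-1,3,-6.5,0,1],
    [-2,6,-7,0,1],
    [-3,9,-7,0,1],
    [-4,12,-7,0,1],
    [-4,13,-7,0,1]
  ]
}}

```text
time: 6.2
ee_pos: [0.4383, -0.336, 0.2997]
tcp_rot: [3.141, -0.0, -0.052]
force: [0.0, -0.2, 0.6]
finger_gap: 0.0004
```

Run:
```python
from plant import manip
import cv2,pickle
o=manip.get_obs(); print(o["time"],o["ee_pos"],o["force"])
for n in ("scene","top"):
    c=manip.capture(n); pickle.dump(c,open(f"{n}3.pkl","wb"))
    im=c["image"][:,:,::-1]
    cv2.imwrite(f"pics/{n}3.png",cv2.resize(im[70:170,220:340] if n=="scene" else im[160:240,270:390],None,fx=6,fy=6,interpolation=cv2.INTER_CUBIC))
```

```text
6.2 [ 0.43828998 -0.33596791  0.29973561] [ 0.02049608 -0.24593358  0.63777183]
```

View pics/scene3.png

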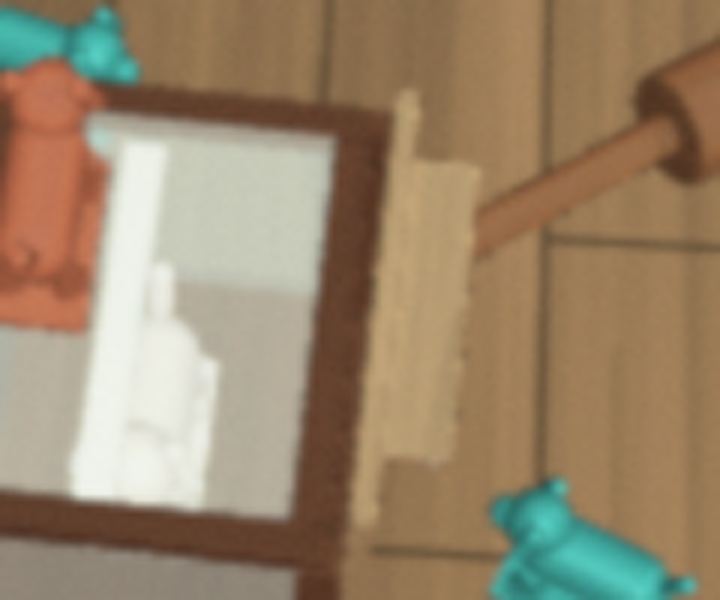

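View pics/top3.png

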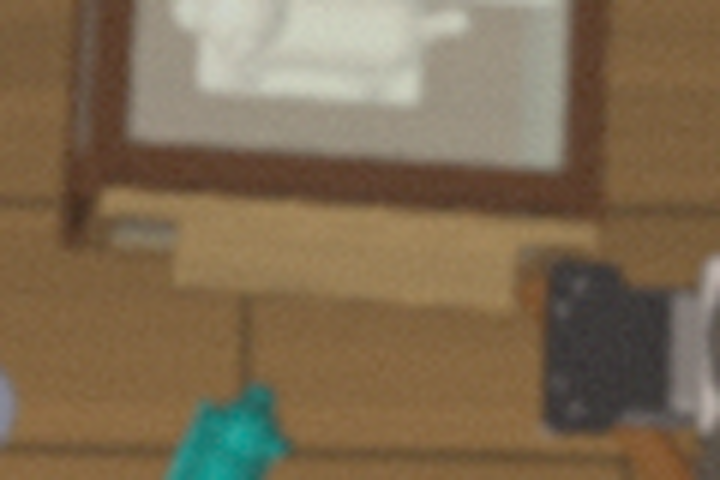

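Both crops now show the whole ledge unobstructed: outer corners at scene crop (447,462) and (480,163), top crop (174,286) and (517,308). I'll triangulate them.

Run:
```python
from h import *
R={}
t,s=load("top3"),load("scene3")
f=lambda p:(np.array(p)+.5)/6-.5
a,b=f((174,286))+[270,160],f((517,308))+[270,160]; a2,b2=f((446,462))+[220,70],f((479,163))+[220,70]
A,e1=tri(t,a,s,a2);B,e2=tri(t,b,s,b2);print(a,b,a2,b2,A.round(4),B.round(4),np.round(e1+e2,2),np.linalg.norm(A-B),A-B)
# scale: apparent length in each view vs initial
for n,u,v in(("top0",(300.0,206.9),(357.8,210.8)),("top3",a,b),("scene0",(296.5,141.6),(300.8,91.2)),("scene3",a2,b2)):
    c=load(n)
    for z in(.26,.235,.212): print(n,z,np.linalg.norm(onz(c,u,z)-onz(c,v,z)).round(4),end=" ")
    print()
# edges, scene: left end, right end along column; sub-pixel via 50% crossing
def cross(v,i0,i1):
    v=np.array(v,float); lo,hi=v[i0],v[i1]; m=(lo+hi)/2
    for i in range(len(v)-1):
        if (v[i]-m)*(v[i+1]-m)<=0: return i+(m-v[i])/(v[i+1]-v[i])
for n in("scene0","scene3"):
    im=load(n)["image"].astype(int).sum(2); print(n,"L",134+cross(im[134:156,288:293].mean(1),0,-1), "R",82+cross(im[82:104,292:297].mean(1),0,-1))
for n in("top0","top3"):
    im=load(n)["image"].astype(int).sum(2); print(n,"front",[202+cross(im[202:213,x:x+6].mean(1),0,-1) for x in (302,314,326,338,348)])
```

```text
[298.58333333 207.25      ] [355.75       210.91666667] [293.91666667 146.58333333] [299.41666667  96.75      ] [ 0.4812 -0.1192  0.2314] [ 0.4717 -0.2802  0.233 ] [0.35 0.57 0.06 0.09] 0.16125396391569824 [ 0.00948501  0.16096711 -0.00157039]
top0 0.26 0.16 top0 0.235 0.1633 top0 0.212 0.1663 
top3 0.26 0.1582 top3 0.235 0.1615 top3 0.212 0.1645 
scene0 0.26 0.1594 scene0 0.235 0.1641 scene0 0.212 0.1684 
scene3 0.26 0.1564 scene3 0.235 0.161 scene3 0.212 0.1652 
scene0 L 140.87387387387386 R 90.32918149466192
scene3 L 146.2832512315271 R 96.41061452513966
top0 front [np.float64(206.2415254237288), np.float64(206.41975308641975), np.float64(207.5503144654088), np.float64(209.08064516129033), np.float64(210.1701030927835)]
top3 front [np.float64(206.83009708737865), np.float64(207.48089171974522), np.float64(209.0063829787234), np.float64(210.3294117647059), np.float64(210.725)]
```

Run:
```python
from h import *
t,s=load("top3"),load("scene3")
T=t["image"][110:215,275:380,::-1]; S=s["image"][75:190,200:300,::-1]
cv2.imwrite("pics/c_t3.png",cv2.resize(T,None,fx=5.5,fy=5.5,interpolation=cv2.INTER_CUBIC)); cv2.imwrite("pics/c_s3.png",cv2.resize(S,None,fx=5,fy=5,interpolation=cv2.INTER_CUBIC))
```

```text
(no output)
```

View pics/c_t3.png

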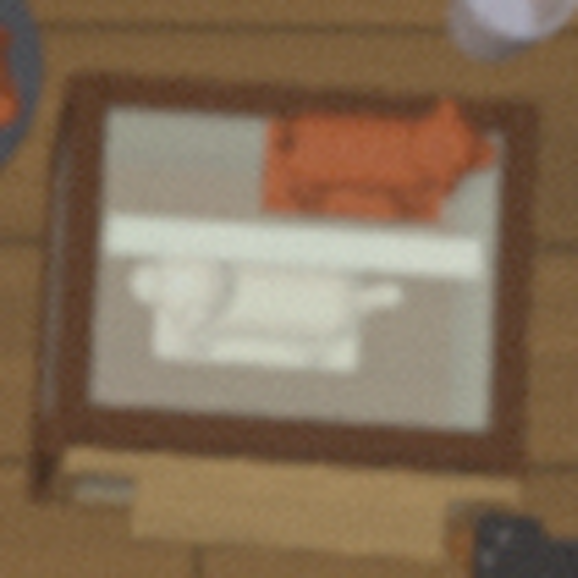

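View pics/c_s3.png

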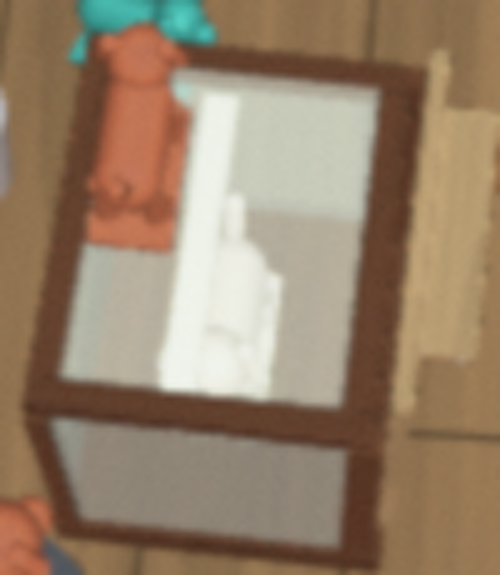

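Run:
```python
from h import *
t,s=load("top3"),load("scene3")
T=lambda x,y:((x+.5)/5.5-.5+275,(y+.5)/5.5-.5+110); S=lambda x,y:((x+.5)/5-.5+200,(y+.5)/5-.5+75)
for nm,a,b in(("FR",T(525,468),S(426,70)),("FL",T(58,445),S(388,440)),("BL",T(72,75),S(28,410)),("innerFR",T(490,430),S(348,405)),):
    X,e=tri(t,a,s,b);print(nm,X.round(4),np.round(e,2))
for nm,a,b in(("glassFR",T(489,430),S(378,90)),("glassFL",T(92,404),S(345,408)),("glassBL",T(107,108),S(65,378)),("glassBR",T(503,130),S(178,72))):
    X,e=tri(t,a,s,b);print(nm,X.round(4),np.round(e,2))
for nm,a,b in(("railL",T(66,452),S(402,410)),("railR",T(520,485),S(442,50))):
    X,e=tri(t,a,s,b);print(nm,X.round(4),np.round(e,2))
```

```text
FR [ 0.5185 -0.3267  0.2052] [1.14 1.72]
FL [ 0.5288 -0.0807  0.2067] [0.66 1.08]
BL [ 0.7322 -0.0876  0.2016] [0.24 0.4 ]
innerFR [ 0.5983 -0.4571 -0.5195] [ 8.33 12.13]
glassFR [ 0.542  -0.3096  0.2035] [0.03 0.05]
glassFL [ 0.5523 -0.0992  0.2042] [0.26 0.43]
glassBL [ 0.7124 -0.1062  0.2074] [0.29 0.48]
glassBR [ 0.6842 -0.3097  0.2254] [5.17 8.12]
railL [ 0.522  -0.0837  0.2406] [0.38 0.62]
railR [ 0.5082 -0.3172  0.2372] [0.42 0.63]
```

Check: the case top measures 0.204–0.207 against 0.210 given, so the cameras are sound. That leaves the sash about 22 mm open with no explanation from the finger heights. I'll go back over the ledge, a bit further in, and feel for contact in small steps.

>>> {"op": "servo_tool", "data": {
  "commands": [
    [1,-3,0,0,1],
    [2.5,-6.5,0,0,1],
    [3.8,-10,0,0,1],
    [4.6,-13,0,0,1],
    [4.8,-13.7,0.5,0,1],
    [4.8,-13.7,1.5,0,1],
    [4.8,-13.7,2,0,1],
    [4.8,-13.7,2,0,1]
  ]
}}

```text
time: 7.1
ee_pos: [0.4937, -0.1991, 0.2777]
tcp_rot: [-3.141, 0.002, -0.049]
force: [0.2, 0.2, -0.1]
finger_gap: 0.0006
```

>>> {"op": "servo_tool", "data": {
  "commands": [
    [0,0,0.3,0,1],
    [0,0,0.6,0,1],
    [0,0,0.9,0,1],
    [0,0,1.2,0,1],
    [0,0,1.2,0,1]
  ]
}}

```text
time: 7.6
ee_pos: [0.4943, -0.1983, 0.2664]
tcp_rot: [-3.141, 0.001, -0.048]
force: [0.6, 0.5, -0.4]
finger_gap: 0.0006
```

>>> {"op": "servo_tool", "data": {
  "commands": [
    [0,0,0.3,0,1],
    [0,0,0.6,0,1]
  ]
}}

```text
time: 7.8
ee_pos: [0.4946, -0.1983, 0.2607]
tcp_rot: [-3.142, -0.0, -0.048]
force: [0.8, 0.2, 0.1]
finger_gap: 0.0003
```

>>> {"op": "servo_tool", "data": {
  "commands": [
    [0,0,0.3,0,1],
    [0,0,0.6,0,1]
  ]
}}

```text
time: 8.0
ee_pos: [0.4945, -0.1982, 0.2545]
tcp_rot: [-3.142, 0.0, -0.048]
force: [0.1, -0.4, 0.5]
finger_gap: 0.0005
```

>>> {"op": "servo_tool", "data": {
  "commands": [
    [0,0,0.3,0,1],
    [0,0,0.6,0,1]
  ]
}}

```text
time: 8.2
ee_pos: [0.4945, -0.1982, 0.2485]
tcp_rot: [-3.142, 0.0, -0.048]
force: [0.2, -0.1, 0.3]
finger_gap: 0.0005
```

>>> {"op": "servo_tool", "data": {
  "commands": [
    [0,0,0.3,0,1],
    [0,0,0.6,0,1]
  ]
}}

```text
time: 8.4
ee_pos: [0.4945, -0.1983, 0.2425]
tcp_rot: [-3.142, 0.0, -0.048]
force: [-0.9, -0.5, 0.3]
finger_gap: 0.0006
```

>>> {"op": "servo_tool", "data": {
  "commands": [
    [0,0,0.3,0,1],
    [0,0,0.6,0,1]
  ]
}}

```text
time: 8.6
ee_pos: [0.4945, -0.1982, 0.2365]
tcp_rot: [-3.142, 0.0, -0.048]
force: [-0.1, -0.2, -1.0]
finger_gap: 0.0006
```

>>> {"op": "servo_tool", "data": {
  "commands": [
    [0,0,0.3,0,1],
    [0,0,0.6,0,1]
  ]
}}

```text
time: 8.8
ee_pos: [0.4945, -0.1983, 0.2305]
tcp_rot: [-3.142, -0.0, -0.048]
force: [0.7, -0.1, 0.6]
finger_gap: 0.0006
```

>>> {"op": "servo_tool", "data": {
  "commands": [
    [0,0,0.2,0,1],
    [0,0,0.4,0,1]
  ]
}}

```text
time: 9.0
ee_pos: [0.4945, -0.1982, 0.2268]
tcp_rot: [-3.142, 0.0, -0.048]
force: [-1.7, 0.7, 4.1]
finger_gap: 0.0007
```

Contact comes at TCP z ≈ 0.228, so the ledge is touched about level with the TCP when the fingers are shut. That agrees with the cameras and not with the nominal 22 mm tip length. I'll go on pushing towards TCP ≈ 0.209.

>>> {"op": "servo_tool", "data": {
  "commands": [
    [0,0,0.4,0,1],
    [0,0,0.8,0,1],
    [0,0,1.2,0,1]
  ]
}}

```text
time: 9.3
ee_pos: [0.4946, -0.1983, 0.2145]
tcp_rot: [-3.142, -0.0, -0.048]
force: [-1.4, 0.9, 3.1]
finger_gap: 0.0003
```

>>> {"op": "servo_tool", "data": {
  "commands": [
    [0,0,0.15,0,1],
    [0,0,0.3,0,1]
  ]
}}

```text
time: 9.5
ee_pos: [0.4946, -0.1983, 0.2116]
tcp_rot: [-3.141, 0.0, -0.048]
force: [-2.3, 1.2, 3.0]
finger_gap: -0.0
```

>>> {"op": "servo_tool", "data": {
  "commands": [
    [0,0,0.1,0,1],
    [0,0,0.15,0,1]
  ]
}}

```text
time: 9.7
ee_pos: [0.4946, -0.1983, 0.2103]
tcp_rot: [-3.142, -0.0, -0.048]
force: [-1.6, 0.3, 3.5]
finger_gap: 0.0006
```

>>> {"op": "servo_tool", "data": {
  "commands": [
    [0,0,0.1,0,1],
    [0,0,0.1,0,1]
  ]
}}

```text
time: 9.9
ee_pos: [0.4945, -0.1983, 0.2092]
tcp_rot: [-3.142, 0.0, -0.048]
force: [-0.6, 0.8, 0.1]
finger_gap: 0.0003
```

>>> {"op": "servo_tool", "data": {
  "commands": [
    [0,0,0.1,0,1],
    [0,0,0.15,0,1]
  ]
}}

```text
time: 10.1
ee_pos: [0.4945, -0.1983, 0.2078]
tcp_rot: [-3.142, -0.0, -0.048]
force: [-1.9, 1.1, 3.7]
finger_gap: 0.0004
```

>>> {"op": "servo_tool", "data": {
  "commands": [
    [0,0,0.1,0,1],
    [0,0,0.15,0,1]
  ]
}}

```text
time: 10.3
ee_pos: [0.4946, -0.1982, 0.2062]
tcp_rot: [-3.142, -0.0, -0.048]
force: [-0.9, -0.1, 3.8]
finger_gap: 0.0005
```

Run:
```python
from plant import manip
from h import *
o=manip.get_obs(); print(o["time"],o["ee_pos"],o["force"])
c=manip.capture("scene"); pickle.dump(c,open("scene4.pkl","wb"))
cv2.imwrite("pics/scene4.png",cv2.resize(c["image"][70:170,220:340,::-1],None,fx=6,fy=6,interpolation=cv2.INTER_CUBIC))
def cross(v):
    v=np.array(v,float); m=(v[0]+v[-1])/2
    for i in range(len(v)-1):
        if (v[i]-m)*(v[i+1]-m)<=0: return i+(m-v[i])/(v[i+1]-v[i])
for n in("scene0","scene3","scene4"):
    im=load(n)["image"].astype(int).sum(2); print(n,"L",136+cross(im[136:160,288:292].mean(1)))
for z in(.26,.232,.22,.212): print(z,proj(c,[.4788,-.1205,z]))
```

```text
10.3 [ 0.49455047 -0.19824729  0.20621572] [-0.94428097 -0.09801975  3.81444337]
scene0 L 140.8846153846154
scene3 L 146.0748502994012
scene4 L 149.54545454545453
0.26 [296.41491673 141.8238848 ]
0.232 [295.32290802 146.37647263]
0.22 [294.87309595 148.25174056]
0.212 [294.57900447 149.47780891]
```

View pics/scene4.png

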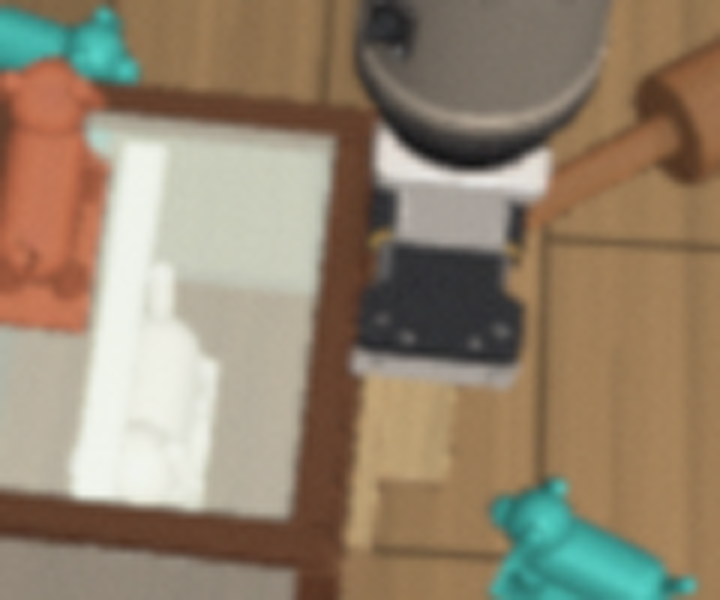

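The ledge's left edge in the scene view is now at row 149.5, close to the row expected when shut. The sash is still moving at about 3.8 N, so I'll go on in 1 mm steps until the force rises.

>>> {"op": "servo_tool", "data": {
  "commands": [
    [0,0,0.1,0,1],
    [0,0,0.1,0,1]
  ]
}}

```text
time: 10.55
ee_pos: [0.4945, -0.1983, 0.2051]
tcp_rot: [-3.142, 0.0, -0.048]
force: [-0.3, 0.0, 0.4]
finger_gap: 0.0001
```

>>> {"op": "servo_tool", "data": {
  "commands": [
    [0,0,0.1,0,1],
    [0,0,0.1,0,1]
  ]
}}

```text
time: 10.75
ee_pos: [0.4945, -0.1983, 0.2042]
tcp_rot: [-3.142, 0.0, -0.048]
force: [-0.2, 0.0, 0.7]
finger_gap: 0.0005
```

>>> {"op": "servo_tool", "data": {
  "commands": [
    [0,0,0.1,0,1],
    [0,0,0.1,0,1]
  ]
}}

```text
time: 10.95
ee_pos: [0.4946, -0.1982, 0.2032]
tcp_rot: [-3.141, -0.0, -0.048]
force: [-0.7, 1.0, 0.5]
finger_gap: 0.0004
```

>>> {"op": "servo_tool", "data": {
  "commands": [
    [0,0,0.1,0,1],
    [0,0,0.15,0,1]
  ]
}}

```text
time: 11.15
ee_pos: [0.4947, -0.1983, 0.2025]
tcp_rot: [3.141, -0.0, -0.048]
force: [-6.3, 2.8, 19.6]
finger_gap: 0.0002
```

>>> {"op": "servo_tool", "data": {
  "commands": [
    [0,0,0.1,0,1],
    [0,0,0.15,0,1]
  ]
}}

```text
time: 11.35
ee_pos: [0.4948, -0.1983, 0.2023]
tcp_rot: [3.141, -0.001, -0.048]
force: [-14.6, 5.5, 38.5]
finger_gap: 0.0001
```

>>> {"op": "servo_tool", "data": {
  "commands": [
    [0,0,0.1,0,1],
    [0,0,0.15,0,1]
  ]
}}

```text
time: 11.55
ee_pos: [0.4949, -0.1984, 0.2021]
tcp_rot: [3.141, -0.002, -0.048]
force: [-21.4, 7.4, 59.4]
finger_gap: 0.0004
```

The stop is felt: the force climbed to 59 N (under the 70 N limit) with no further travel past TCP z 0.2025. Backing off and lifting clear.

>>> {"op": "servo_tool", "data": {
  "commands": [
    [0,0,-0.3,0,1],
    [0,0,-0.8,0,1],
    [0,0,-2,0,1],
    [0,0,-4,0,1],
    [0,0,-7,0,1],
    [0,0,-10,0,1],
    [-1,1,-12,-5,1],
    [-3,3,-12,-12,1],
    [-6,6,-12,-20,1],
    [-8,8,-12,-28,1]
  ]
}}

```text
time: 12.55
ee_pos: [0.4093, -0.2757, 0.3195]
tcp_rot: [3.141, -0.0, 0.446]
force: [-0.1, -0.4, 0.0]
finger_gap: 0.0008
```

Run:
```python
from plant import manip
from h import *
o=manip.get_obs(); print(o["time"],o["ee_pos"],o["force"],o["tcp_rot"],o["joints"].round(2))
for n in ("scene","top"):
    c=manip.capture(n); pickle.dump(c,open(f"{n}5.pkl","wb")); im=c["image"][:,:,::-1]
    cv2.imwrite(f"pics/{n}5.png",cv2.resize(im[20:190,200:400] if n=="scene" else im[110:250,270:450],None,fx=4,fy=4,interpolation=cv2.INTER_CUBIC))
    print(proj(c,o["ee_pos"]),proj(c,o["ee_pos"]-[0,0,.022]))
```

```text
12.55 [ 0.40932966 -0.27568081  0.31945726] [-0.05462085 -0.43328831  0.00537533] [ 3.14114239e+00 -1.52197390e-04  4.46005498e-01] [ 0.57  0.04 -0.11  1.83  0.    1.28 -0.67]
[326.35986721  80.87128518] [324.8291937   85.84782195]
[361.05145443 232.42602779] [359.26009597 232.60853929]
```

View pics/scene5.png

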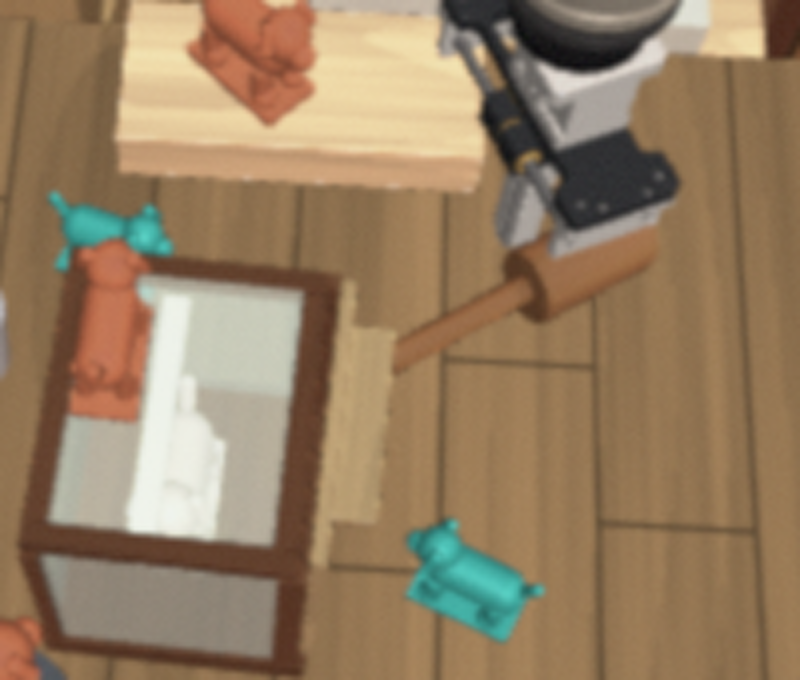

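View pics/top5.png

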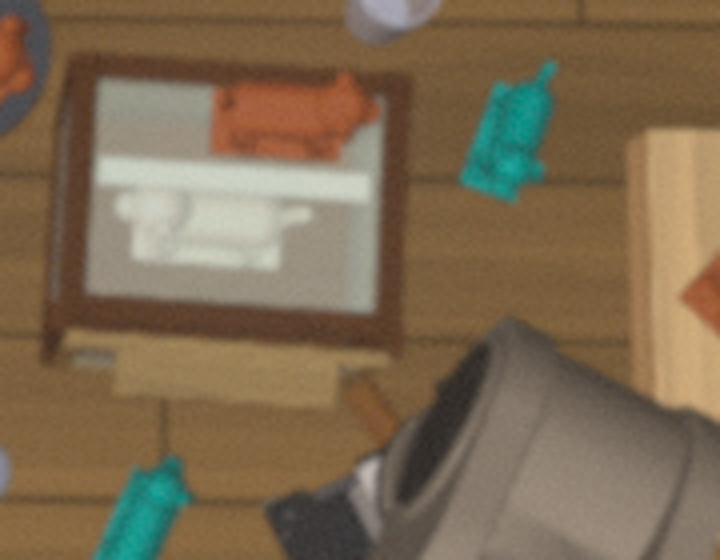

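The scene crop shows the ledge now next to the case top, at about (355,425), and the dog undisturbed. A light finger is visible, ending at about (515,245) in the crop, which is TCP level; that fits the contact height I felt. Now I'll verify the sash.

```bash
python3 - <<'E'
from h import *
t,s=load("top5"),load("scene5")
T=lambda x,y:((x+.5)/4-.5+270,(y+.5)/4-.5+110); S=lambda x,y:((x+.5)/4-.5+200,(y+.5)/4-.5+20)
for nm,a,b in(("outL",T(115,393),S(378,522)),("outR",T(338,407),S(395,329)),("railL",T(68,333),S(325,566)),("railR",T(390,355),S(350,281))):
    X,e=tri(t,a,s,b);print(nm,X.round(4),np.round(e,2))
def cross(v):
    v=np.array(v,float); m=(v[0]+v[-1])/2
    for i in range(len(v)-1):
        if (v[i]-m)*(v[i+1]-m)<=0: return i+(m-v[i])/(v[i+1]-v[i])
for n in("scene0","scene3","scene4","scene5"):
    im=load(n)["image"].astype(int).sum(2); print(n,"L",136+cross(im[136:160,288:292].mean(1)),"R",82+cross(im[82:108,292:296].mean(1)))
a=load("scene0")["image"].astype(int); b=load("scene5")["image"].astype(int)
d=(abs(a-b).sum(2)>60).astype(np.uint8); d=cv2.morphologyEx(d,cv2.MORPH_OPEN,np.ones((2,2)))
print([cv2.boundingRect(k) for k in cv2.findContours(d,0,2)[0] if cv2.contourArea(k)>8])
E
cat > look.py <<'E'
E
```

```text
outL [ 0.4801 -0.1198  0.2093] [0.06 0.1 ]
outR [ 0.4721 -0.281   0.2054] [0.16 0.25]
railL [ 0.5204 -0.0844  0.2117] [1.02 1.67]
railR [ 0.5089 -0.3175  0.2108] [0.49 0.74]
scene0 L 140.8846153846154 R 90.25
scene3 L 146.0748502994012 R 96.41176470588235
scene4 L 149.54545454545453 R 88.69277108433735
scene5 L 150.25764192139738 R 101.3249027237354
[(466, 237, 12, 5), (445, 220, 28, 20), (509, 215, 3, 15), (502, 185, 10, 21), (276, 178, 3, 6), (463, 173, 48, 66), (430, 157, 51, 65), (279, 154, 5, 8), (285, 142, 11, 10), (471, 111, 41, 55), (287, 80, 15, 23), (310, 0, 95, 85)]
```

The ledge now triangulates to 0.205–0.212, the same as the case top, and the hard stop was felt, so the sash is shut. Next I'll travel to the box, high, turning the tool to yaw ≈ 0.

>>> {"op": "servo_tool", "data": {
  "commands": [
    [2,-2,0,3,1],
    [5,-5,0,7,1],
    [8.5,-8.5,0,11,1],
    [12,-12,0,15,1],
    [15.5,-15.3,0,19,1],
    [19,-18.8,0,22,1],
    [22.5,-22.2,0,25.5,1],
    [26,-25.6,0,25.5,1],
    [29,-28.5,0,25.5,1],
    [31,-30.5,0,25.5,1]
  ]
}}

```text
time: 13.65
ee_pos: [0.5613, 0.1378, 0.3191]
tcp_rot: [-3.14, 0.0, -0.003]
force: [-0.4, -0.1, -0.8]
finger_gap: 0.0003
```

Run:
```python
from plant import manip
from h import *
o=manip.get_obs(); print(o["time"],o["ee_pos"],o["force"],o["tcp_rot"],o["joints"].round(2))
for n in ("scene","top"):
    c=manip.capture(n); pickle.dump(c,open(f"{n}6.pkl","wb")); im=c["image"][:,:,::-1]
    cv2.imwrite(f"pics/{n}6.png",cv2.resize(im[180:330,180:380] if n=="scene" else im[110:250,150:330],None,fx=4,fy=4,interpolation=cv2.INTER_CUBIC))
    print(proj(c,o["ee_pos"]),proj(c,o["ee_pos"]-[0,0,.022]))
```

```text
13.65 [0.56129641 0.13778381 0.31909822] [-0.42091536 -0.05451965 -0.75887339] [-3.14029282e+00  6.70141050e-05 -3.12266287e-03] [ 0.05  0.21 -0.48  1.64  0.1   1.31 -2.02]
[260.58474435 228.8651433 ] [260.48778241 230.84536988]
[204.96379974 173.11448065] [206.0744012  174.38210843]
```

View pics/scene6.png

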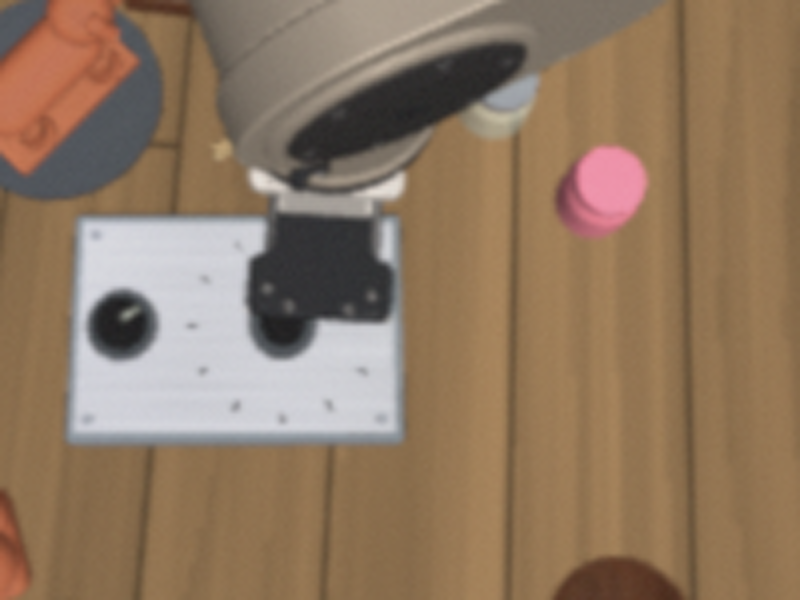

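View pics/top6.png

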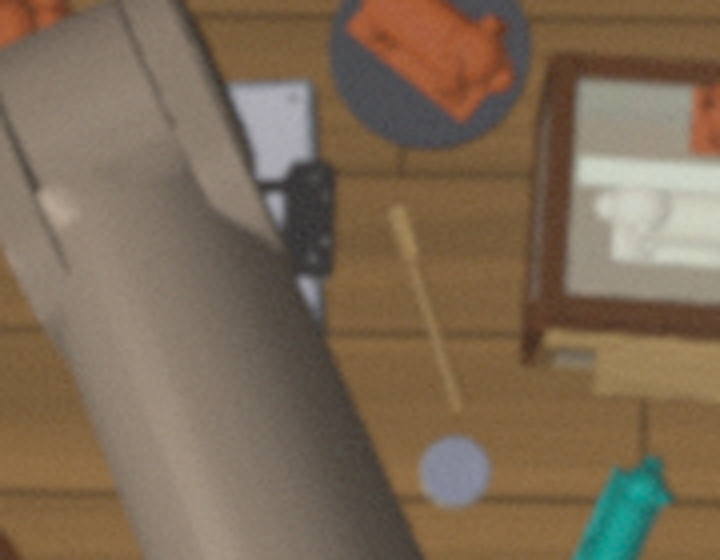

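The gripper is over the box. Scene view: hub at crop (283,325), round knob at crop (122,325). The turntable with its dog is close to the right of the box, so I'll check the gripper body's clearance along the arc and choose a tool yaw.

```bash
cat > plan.py <<'E'
from h import *
AX=np.array([.587,.180]); HX,HY=.008,.0125
def cen(th,yaw,clear=0.,r=.042):
    u=np.array([np.cos(th),np.sin(th)]); n=np.array([-u[1],u[0]])
    ex=np.array([np.cos(yaw),np.sin(yaw)]); ey=np.array([np.sin(yaw),-np.cos(yaw)])
    h=HX*abs(n@ex)+HY*abs(n@ey)
    return AX+r*u-(.006+h+clear)*n
E
python3 - <<'E'
from plan import *
t,s=load("top0"),load("scene0")
# wheel: disc (dark blue-grey) centre + clay dog outline
for n,c,(x0,x1,y0,y1) in(("top",t,(228,285,95,150)),("scene",s,(165,222,170,230))):
    h=cv2.cvtColor(c["image"],cv2.COLOR_RGB2HSV)[y0:y1,x0:x1]; m=((h[...,0]<12)&(h[...,1]>150)&(h[...,2]>90)).astype(np.uint8)
    k=max(cv2.findContours(m,0,2)[0],key=cv2.contourArea).reshape(-1,2)+[x0,y0]
    for z in(.1,.16): 
        W=np.array([onz(c,p,z)[:2] for p in k]); print(n,z,W.min(0).round(3),W.max(0).round(3))
    if n=="top": W10=W
print("disc centre est", [onz(t,(258,122),z)[:2].round(3) for z in(.06,.1)],[onz(s,(194,204),z)[:2].round(3) for z in(.06,.1)])
W=np.array([onz(t,p,.15)[:2] for p in k]) if 0 else W10
import itertools
for yd in(0,60,90,110,130):
    yaw=np.radians(yd); ex=np.array([np.cos(yaw),np.sin(yaw)]); ey=np.array([np.sin(yaw),-np.cos(yaw)]); best=9;bd=9
    for th in np.radians(np.arange(-95,156,5)):
        p=cen(th,yaw); q=W-p; d=np.hypot(np.maximum(abs(q@ex)-.0375,0),np.maximum(abs(q@ey)-.0885,0)).min(); best=min(best,d)
    print(yd,"min clearance of body to wheel dog",best.round(3))
E
```

```text
top 0.1 [ 0.712 -0.059] [0.843 0.069]
top 0.16 [ 0.697 -0.057] [0.823 0.065]
scene 0.1 [ 0.725 -0.07 ] [0.828 0.064]
scene 0.16 [ 0.715 -0.047] [0.812 0.079]
disc centre est [array([0.775, 0.004]), array([0.764, 0.003])] [array([0.775, 0.015]), array([0.767, 0.026])]
0 min clearance of body to wheel dog 0.078
60 min clearance of body to wheel dog 0.07
90 min clearance of body to wheel dog 0.072
110 min clearance of body to wheel dog 0.09
130 min clearance of body to wheel dog 0.118
```

Clearance to the turntable's dog is at least 78 mm, so yaw 0 stays. Now I'll descend beside the lever, on its robot side.

>>> {"op": "servo_tool", "data": {
  "commands": [
    [-0.2,-0.1,2,0,1],
    [-0.2,-0.1,5,0,1],
    [-0.2,-0.1,8.5,0,1],
    [-0.2,-0.1,12,0,1],
    [-0.2,-0.1,15,0,1],
    [-0.2,-0.1,18,0,1],
    [-0.2,-0.1,20,0,1],
    [-0.2,-0.1,21,0,1],
    [-0.2,-0.1,21.5,0,1],
    [-0.2,-0.1,22,0,1]
  ]
}}

```text
time: 14.75
ee_pos: [0.5595, 0.135, 0.0994]
tcp_rot: [-3.141, -0.001, -0.005]
force: [0.2, 0.6, 0.2]
finger_gap: 0.0004
```

>>> {"op": "servo_tool", "data": {
  "commands": [
    [0,0,0.5,0,1],
    [0,0,1,0,1]
  ]
}}

```text
time: 14.95
ee_pos: [0.5594, 0.1349, 0.0892]
tcp_rot: [-3.141, -0.001, -0.004]
force: [0.5, -0.2, 0.5]
finger_gap: 0.0007
```

Run:
```python
from plant import manip
from h import *
o=manip.get_obs(); print(o["time"],o["ee_pos"],o["force"],o["tcp_rot"],o["joints"].round(2))
for n in ("scene","top"):
    c=manip.capture(n); pickle.dump(c,open(f"{n}7.pkl","wb")); im=c["image"][:,:,::-1]
    cv2.imwrite(f"pics/{n}7.png",cv2.resize(im[220:310,180:300] if n=="scene" else im[110:220,150:270],None,fx=6,fy=6,interpolation=cv2.INTER_CUBIC))
```

```text
14.95 [0.55939969 0.13491708 0.08916124] [ 0.53603172 -0.1943902   0.54087264] [-3.14132616e+00 -1.12219963e-03 -4.22083227e-03] [ 0.01  0.42 -0.44  1.91  0.23  0.86 -2.13]
```

View pics/scene7.png

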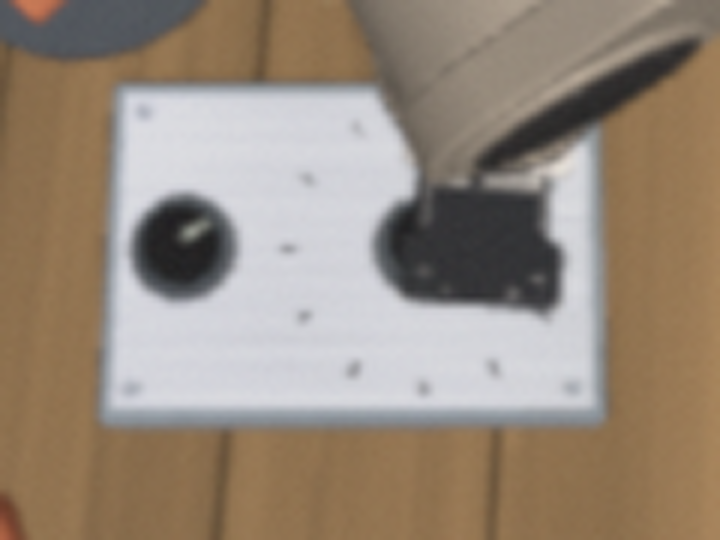

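The scene view shows the closed gripper over the near side of the hub, with the round knob untouched at crop (185,245). Going lower, with a force check.

>>> {"op": "servo_tool", "data": {
  "commands": [
    [0,-0.3,0.5,0,1],
    [0,-0.3,0.7,0,1],
    [0,-0.3,0.7,0,1]
  ]
}}

```text
time: 15.35
ee_pos: [0.5588, 0.1379, 0.0815]
tcp_rot: [3.142, 0.0, -0.004]
force: [0.4, 0.3, -0.6]
finger_gap: 0.0005
```

>>> {"op": "servo_tool", "data": {
  "commands": [
    [0,0,0.4,0,1],
    [0,0,0.7,0,1],
    [0,0,0.7,0,1]
  ]
}}

```text
time: 15.65
ee_pos: [0.5587, 0.1377, 0.0743]
tcp_rot: [3.142, 0.001, -0.004]
force: [0.3, 0.7, 0.1]
finger_gap: 0.0008
```

>>> {"op": "servo_tool", "data": {
  "commands": [
    [0,0,0.3,0,1],
    [0,0,0.6,0,1],
    [0,0,0.6,0,1]
  ]
}}

```text
time: 15.95
ee_pos: [0.5587, 0.1377, 0.0684]
tcp_rot: [3.142, 0.001, -0.004]
force: [-0.1, 0.0, -0.1]
finger_gap: 0.0008
```

Run:
```python
from plan import *
p0=np.array([.5587,.1377])
print("start angle contact approx")
for d in range(-96,156,6):
    c=cen(np.radians(d),-.004); D=(c-p0)*100; print(d,D[0].round(2),(-D[1]).round(2),end=" | ")
```

```text
start angle contact approx
-96 0.88 -0.21 | -90 1.43 -0.03 | -84 1.75 0.11 | -78 2.09 0.22 | -72 2.46 0.31 | -66 2.86 0.36 | -60 3.27 0.37 | -54 3.69 0.33 | -48 4.13 0.25 | -42 4.57 0.12 | -36 5.0 -0.08 | -30 5.43 -0.33 | -24 5.83 -0.63 | -18 6.2 -1.0 | -12 6.53 -1.41 | -6 6.81 -1.88 | 0 7.03 -2.38 | 6 7.21 -2.75 | 12 7.35 -3.16 | 18 7.45 -3.59 | 24 7.51 -4.05 | 30 7.51 -4.53 | 36 7.45 -5.02 | 42 7.33 -5.51 | 48 7.15 -5.99 | 54 6.9 -6.46 | 60 6.59 -6.91 | 66 6.22 -7.32 | 72 5.79 -7.69 | 78 5.31 -8.0 | 84 4.78 -8.25 | 90 4.23 -8.43 | 96 3.91 -8.57 | 102 3.57 -8.68 | 108 3.2 -8.77 | 114 2.8 -8.82 | 120 2.39 -8.83 | 126 1.97 -8.79 | 132 1.53 -8.71 | 138 1.09 -8.58 | 144 0.66 -8.38 | 150 0.23 -8.13 |
```

>>> {"op": "servo_tool", "data": {
  "commands": [
    [0.5,-0.1,0.2,0,1],
    [0.9,-0.1,0.3,0,1],
    [1.2,0,0.3,0,1],
    [1.5,0,0.3,0,1],
    [1.75,0.1,0.3,0,1],
    [2.1,0.2,0.3,0,1],
    [2.45,0.3,0.3,0,1]
  ]
}}

```text
time: 16.65
ee_pos: [0.5829, 0.1351, 0.0656]
tcp_rot: [-3.141, 0.001, -0.003]
force: [-5.9, 2.6, -0.0]
finger_gap: 0.0005
```

Run:
```python
from plant import manip
from h import *
o=manip.get_obs(); print(o["time"],o["ee_pos"],o["force"],o["tcp_rot"])
for n in ("scene","top"):
    c=manip.capture(n); pickle.dump(c,open(f"{n}8.pkl","wb")); im=c["image"][:,:,::-1]
    cv2.imwrite(f"pics/{n}8.png",cv2.resize(im[220:310,180:300] if n=="scene" else im[110:220,150:270],None,fx=6,fy=6,interpolation=cv2.INTER_CUBIC))
```

```text
16.65 [0.58285525 0.1351482  0.06558436] [-5.89093077  2.63207744 -0.00952088] [-3.14128317e+00  1.26636867e-03 -3.34313785e-03]
```

View pics/scene8.png

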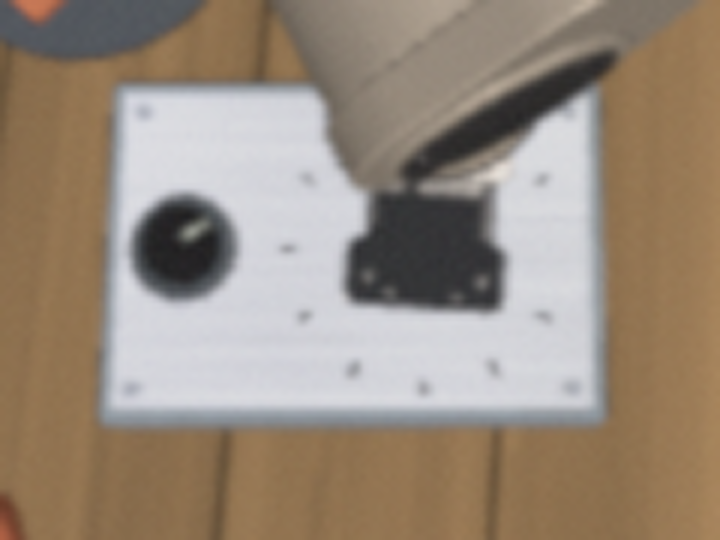

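View pics/top8.png

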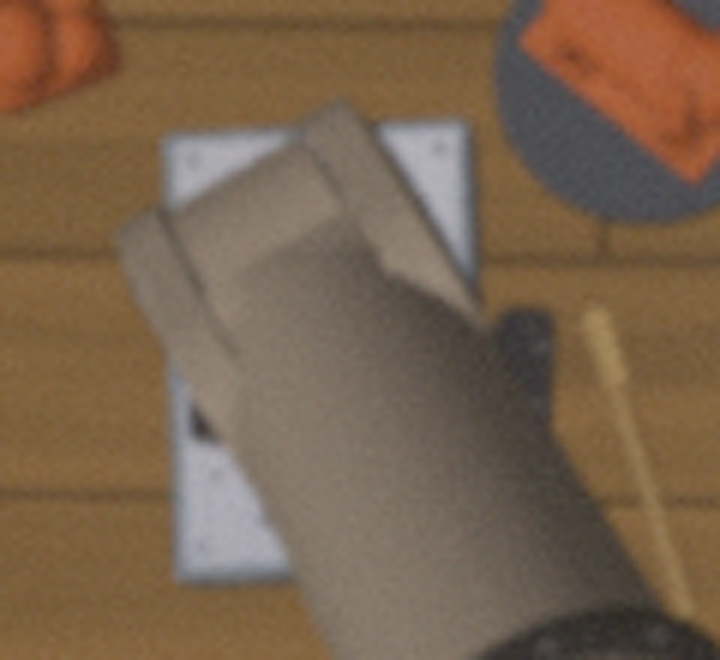

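The force reading (−5.9, 2.6) shows the finger pushing the lever as planned, with the round knob's mark unchanged at crop (195,230). Continuing round the arc.

>>> {"op": "servo_tool", "data": {
  "commands": [
    [0.4,0.05,0,0,1],
    [0.8,0.05,0,0,1],
    [1.25,0,0,0,1],
    [1.7,-0.05,0,0,1],
    [2.1,-0.2,0,0,1],
    [2.55,-0.4,0,0,1],
    [3,-0.65,0,0,1],
    [3.4,-0.95,0,0,1]
  ]
}}

```text
time: 17.55
ee_pos: [0.6179, 0.144, 0.0658]
tcp_rot: [3.141, -0.0, -0.004]
force: [-5.0, -1.3, -0.6]
finger_gap: 0.0004
```

Run:
```python
from plant import manip
from h import *
o=manip.get_obs(); print(o["time"],o["ee_pos"],o["force"],o["tcp_rot"])
c=manip.capture("scene"); pickle.dump(c,open(f"scene9.pkl","wb")); im=c["image"][:,:,::-1]
cv2.imwrite(f"pics/scene9.png",cv2.resize(im[220:310,180:300],None,fx=6,fy=6,interpolation=cv2.INTER_CUBIC))
```

```text
17.55 [0.6179341  0.14402473 0.06581009] [-4.95573985 -1.26942477 -0.57414333] [ 3.14139427e+00 -9.89127332e-05 -4.25047839e-03]
```

View pics/scene9.png

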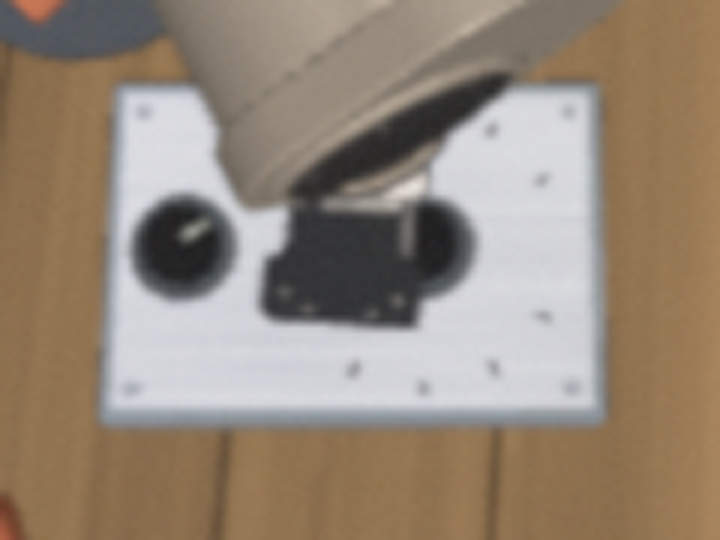

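The lever is hidden under the gripper, and the round knob and its mark are unchanged. The push force is about 5 N, so I'll continue.

>>> {"op": "servo_tool", "data": {
  "commands": [
    [0.35,-0.35,0,0,1],
    [0.7,-0.75,0,0,1],
    [0.95,-1.2,0,0,1],
    [1.2,-1.7,0,0,1],
    [1.35,-2.1,0,0,1],
    [1.5,-2.5,0,0,1],
    [1.6,-2.95,0,0,1],
    [1.65,-3.4,0,0,1]
  ]
}}

```text
time: 18.4
ee_pos: [0.6345, 0.178, 0.0658]
tcp_rot: [3.141, -0.0, -0.004]
force: [-0.7, -4.9, -0.9]
finger_gap: 0.0004
```

Run:
```python
from plant import manip
from h import *
o=manip.get_obs(); print(o["time"],o["ee_pos"],o["force"],o["tcp_rot"])
c=manip.capture("scene"); pickle.dump(c,open(f"scene10.pkl","wb")); im=c["image"][:,:,::-1]
cv2.imwrite(f"pics/scene10.png",cv2.resize(im[220:310,180:300],None,fx=6,fy=6,interpolation=cv2.INTER_CUBIC))
```

```text
18.4 [0.63448498 0.17802762 0.06581601] [-0.73152751 -4.94211126 -0.8843149 ] [ 3.14130469e+00 -3.65213760e-04 -4.14959622e-03]
```

View pics/scene10.png

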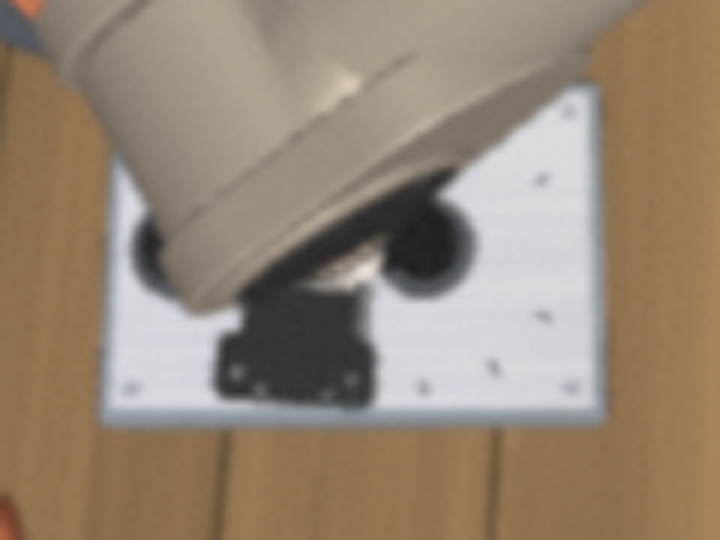

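>>> {"op": "servo_tool", "data": {
  "commands": [
    [0,-0.5,0,0,1],
    [-0.05,-0.95,0,0,1],
    [-0.15,-1.45,0,0,1],
    [-0.35,-1.95,0,0,1],
    [-0.6,-2.4,0,0,1],
    [-0.9,-2.85,0,0,1],
    [-1.3,-3.25,0,0,1],
    [-1.7,-3.65,0,0,1]
  ]
}}

```text
time: 19.25
ee_pos: [0.617, 0.2151, 0.0659]
tcp_rot: [-3.141, -0.0, -0.004]
force: [2.4, -3.2, 0.3]
finger_gap: 0.0002
```

Run:
```python
from plant import manip
from h import *
o=manip.get_obs(); print(o["time"],o["ee_pos"],o["force"],o["joints"].round(2),(o["ee_pos"][:2]-[.5587,.1377])*100)
c=manip.capture("scene"); pickle.dump(c,open(f"scene11.pkl","wb")); im=c["image"][:,:,::-1]
cv2.imwrite(f"pics/scene11.png",cv2.resize(im[220:310,180:300],None,fx=6,fy=6,interpolation=cv2.INTER_CUBIC))
```

```text
19.25 [0.61702658 0.21510652 0.06592001] [ 2.42642133 -3.19966466  0.33775878] [-0.12  0.56 -0.42  1.74  0.28  0.9  -2.24] [5.83265792 7.74065216]
```

View pics/scene11.png

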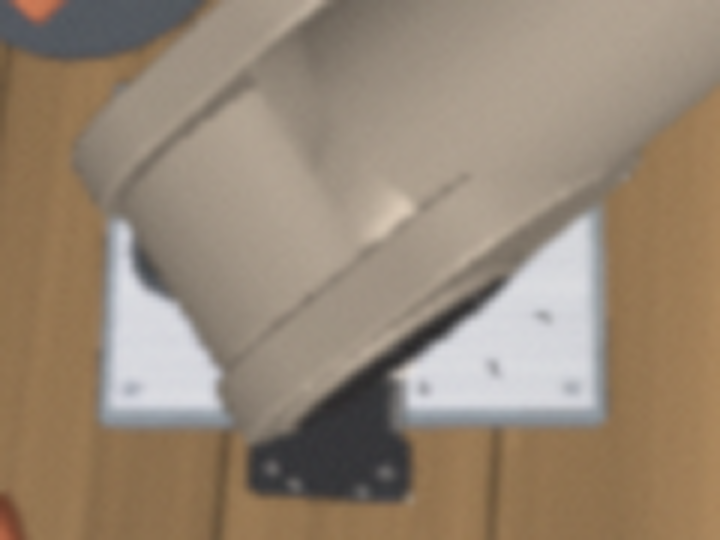

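>>> {"op": "servo_tool", "data": {
  "commands": [
    [-0.5,-0.3,0,0,1],
    [-1,-0.55,0,0,1],
    [-1.55,-0.75,0,0,1],
    [-1.9,-0.85,0,0,1],
    [-2.25,-1,0,0,1],
    [-2.6,-1.05,0,0,1],
    [-3,-1.1,0,0,1],
    [-3.4,-1.1,0,0,1]
  ]
}}

```text
time: 20.1
ee_pos: [0.5834, 0.2262, 0.0661]
tcp_rot: [-3.141, -0.001, -0.004]
force: [4.9, 0.1, -0.3]
finger_gap: 0.0007
```

Run:
```python
from plant import manip
from h import *
o=manip.get_obs(); print(o["time"],o["ee_pos"],o["force"],o["joints"].round(2),(o["ee_pos"][:2]-[.5587,.1377])*100)
for n in ("scene","top"):
    c=manip.capture(n); pickle.dump(c,open(f"{n}12.pkl","wb")); im=c["image"][:,:,::-1]
    cv2.imwrite(f"pics/{n}12.png",cv2.resize(im[220:310,180:300] if n=="scene" else im[110:220,150:270],None,fx=6,fy=6,interpolation=cv2.INTER_CUBIC))
```

```text
20.1 [0.58339353 0.2261917  0.06610734] [ 4.89051438  0.06747892 -0.261048  ] [-0.15  0.52 -0.43  1.81  0.27  0.87 -2.28] [2.46935262 8.84917048]
```

View pics/scene12.png

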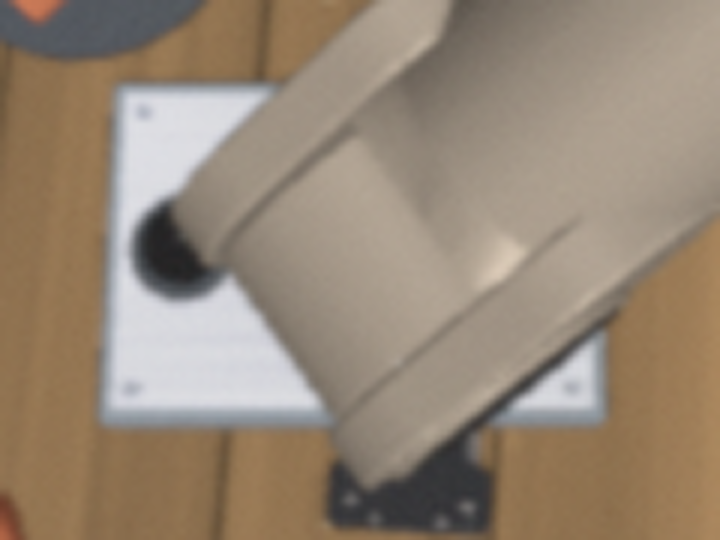

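View pics/top12.png

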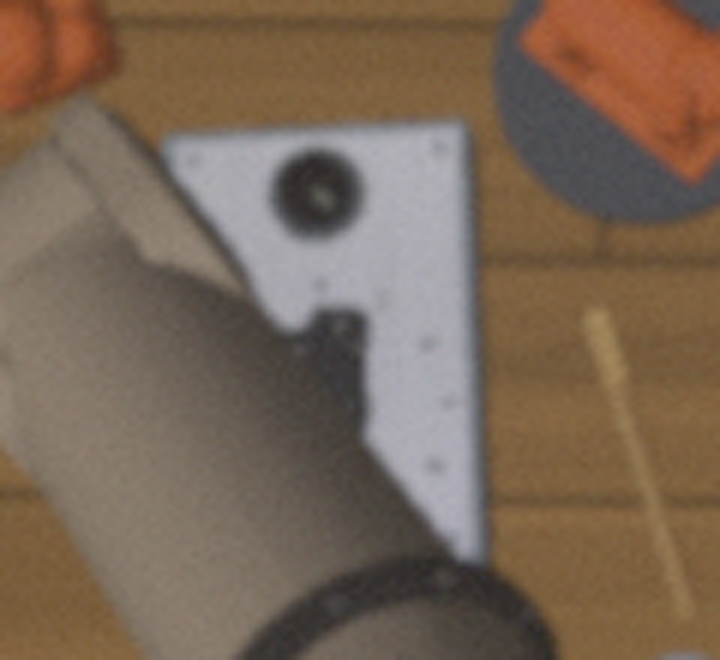

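The top view shows the round knob's mark still at crop (322,195), and no lever on the right side any more. Force is 4.9 N. From here I'll use smaller steps towards the stop.

>>> {"op": "servo_tool", "data": {
  "commands": [
    [-0.2,0,0,0,1],
    [-0.45,0,0,0,1],
    [-0.65,0.05,0,0,1],
    [-0.9,0.1,0,0,1],
    [-1.1,0.15,0,0,1],
    [-1.3,0.25,0,0,1]
  ]
}}

```text
time: 20.8
ee_pos: [0.5701, 0.2234, 0.0658]
tcp_rot: [-3.141, 0.0, -0.004]
force: [4.4, 0.8, 0.3]
finger_gap: 0.0001
```

>>> {"op": "servo_tool", "data": {
  "commands": [
    [-0.15,0.05,0,0,1],
    [-0.2,0.1,0,0,1]
  ]
}}

```text
time: 21.0
ee_pos: [0.568, 0.2223, 0.0658]
tcp_rot: [-3.141, 0.0, -0.004]
force: [4.2, 1.8, 0.3]
finger_gap: 0.0006
```

>>> {"op": "servo_tool", "data": {
  "commands": [
    [-0.1,0.05,0,0,1],
    [-0.2,0.1,0,0,1],
    [-0.2,0.1,0,0,1]
  ]
}}

```text
time: 21.3
ee_pos: [0.5661, 0.2212, 0.0658]
tcp_rot: [3.142, 0.0, -0.004]
force: [2.2, 2.3, -0.0]
finger_gap: 0.0003
```

>>> {"op": "servo_tool", "data": {
  "commands": [
    [-0.1,0.05,0,0,1],
    [-0.15,0.1,0,0,1],
    [-0.15,0.1,0,0,1]
  ]
}}

```text
time: 21.6
ee_pos: [0.5647, 0.2202, 0.0658]
tcp_rot: [-3.142, 0.0, -0.004]
force: [3.5, 1.8, -1.1]
finger_gap: 0.0008
```

>>> {"op": "servo_tool", "data": {
  "commands": [
    [-0.1,0.05,0,0,1],
    [-0.1,0.05,0,0,1]
  ]
}}

```text
time: 21.8
ee_pos: [0.5637, 0.2198, 0.0658]
tcp_rot: [-3.142, 0.0, -0.004]
force: [2.7, 0.8, 0.6]
finger_gap: 0.0003
```

>>> {"op": "servo_tool", "data": {
  "commands": [
    [-0.1,0.05,0,0,1],
    [-0.1,0.05,0,0,1]
  ]
}}

```text
time: 22.0
ee_pos: [0.5627, 0.2193, 0.0658]
tcp_rot: [-3.142, 0.0, -0.004]
force: [3.7, 1.4, -0.3]
finger_gap: 0.0006
```

>>> {"op": "servo_tool", "data": {
  "commands": [
    [-0.1,0.06,0,0,1],
    [-0.1,0.06,0,0,1]
  ]
}}

```text
time: 22.2
ee_pos: [0.5616, 0.2186, 0.0658]
tcp_rot: [-3.142, 0.0, -0.004]
force: [3.4, 1.3, 0.4]
finger_gap: 0.0003
```

>>> {"op": "servo_tool", "data": {
  "commands": [
    [-0.1,0.06,0,0,1],
    [-0.1,0.06,0,0,1]
  ]
}}

```text
time: 22.4
ee_pos: [0.5606, 0.218, 0.0658]
tcp_rot: [3.142, 0.0, -0.004]
force: [3.6, 1.5, 0.5]
finger_gap: 0.0006
```

>>> {"op": "servo_tool", "data": {
  "commands": [
    [-0.1,0.06,0,0,1],
    [-0.1,0.06,0,0,1]
  ]
}}

```text
time: 22.6
ee_pos: [0.5596, 0.2175, 0.0658]
tcp_rot: [-3.142, 0.0, -0.004]
force: [3.6, 0.9, 0.2]
finger_gap: 0.0009
```

>>> {"op": "servo_tool", "data": {
  "commands": [
    [-0.1,0.06,0,0,1],
    [-0.1,0.06,0,0,1]
  ]
}}

```text
time: 22.8
ee_pos: [0.5589, 0.2171, 0.0659]
tcp_rot: [-3.141, -0.001, -0.004]
force: [4.2, 2.1, -0.2]
finger_gap: 0.0006
```

>>> {"op": "servo_tool", "data": {
  "commands": [
    [-0.05,0.03,0,0,1],
    [-0.05,0.03,0,0,1]
  ]
}}

```text
time: 23.0
ee_pos: [0.5588, 0.217, 0.066]
tcp_rot: [-3.141, -0.001, -0.004]
force: [5.9, 2.9, -1.9]
finger_gap: 0.0002
```

>>> {"op": "servo_tool", "data": {
  "commands": [
    [-0.05,0.03,0,0,1],
    [-0.05,0.03,0,0,1]
  ]
}}

```text
time: 23.2
ee_pos: [0.5586, 0.217, 0.0661]
tcp_rot: [-3.14, -0.002, -0.004]
force: [7.0, 4.9, -2.6]
finger_gap: 0.0003
```

Travel stops and the force climbs to about 9 N at the angle expected for the end stop (about 153° world). I'll back off along the push direction, lift and look.

>>> {"op": "servo_tool", "data": {
  "commands": [
    [0.3,-0.15,0,0,1],
    [0.8,-0.4,0,0,1],
    [1.2,-0.7,0,0,1],
    [1.2,-0.7,-1.5,0,1],
    [1.2,-0.7,-4,0,1],
    [1.2,-0.7,-8,0,1],
    [1.2,-0.7,-12,0,1],
    [1.2,-0.7,-16,0,1],
    [1.2,-0.7,-20,0,1],
    [1.2,-0.7,-24,0,1]
  ]
}}

```text
time: 24.2
ee_pos: [0.5691, 0.2232, 0.3088]
tcp_rot: [-3.141, -0.0, -0.004]
force: [0.5, -0.4, -0.1]
finger_gap: 0.0004
```

>>> {"op": "servo_tool", "data": {
  "commands": [
    [-2,3,-1,0,1],
    [-4,6,-1,0,1],
    [-6,9,-1,0,1],
    [-8,12,-1,0,1],
    [-9,15,-1,0,1],
    [-9,18,-1,0,1],
    [-9,21,-1,0,1],
    [-9,23,-1,0,1],
    [-9,24,-1,0,1],
    [-9,24,-1,0,1]
  ]
}}

```text
time: 25.2
ee_pos: [0.4787, -0.017, 0.3164]
tcp_rot: [-3.142, -0.0, -0.005]
force: [0.7, 0.7, 0.2]
finger_gap: 0.0004
```

Run:
```python
from plant import manip
from h import *
o=manip.get_obs(); print(o["time"],o["ee_pos"],o["force"],o["joints"].round(2))
for n in ("scene","top"):
    c=manip.capture(n); pickle.dump(c,open(f"{n}13.pkl","wb")); im=c["image"][:,:,::-1]
    cv2.imwrite(f"pics/{n}13f.png",im)
    cv2.imwrite(f"pics/{n}13.png",cv2.resize(im[220:310,180:300] if n=="scene" else im[110:220,150:270],None,fx=5,fy=5,interpolation=cv2.INTER_CUBIC))
```

```text
25.2 [ 0.47868326 -0.01698212  0.31640646] [0.67787063 0.69027865 0.21136476] [ 0.22  0.02 -0.33  1.85  0.01  1.27 -1.68]
```

View pics/scene13.png

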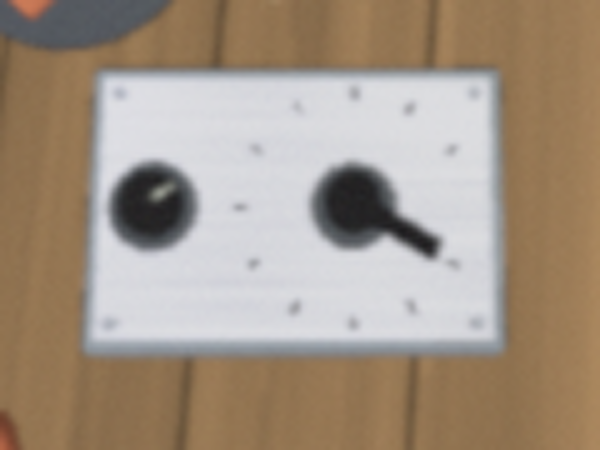

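View pics/top13f.png

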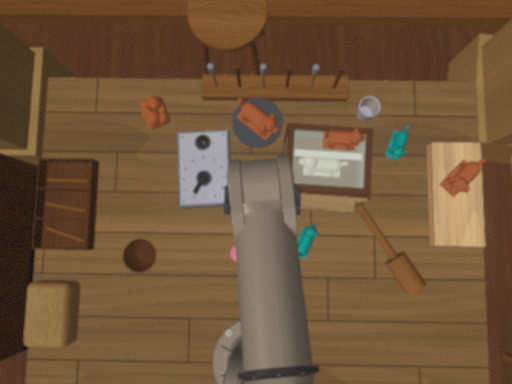

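View pics/scene13f.png

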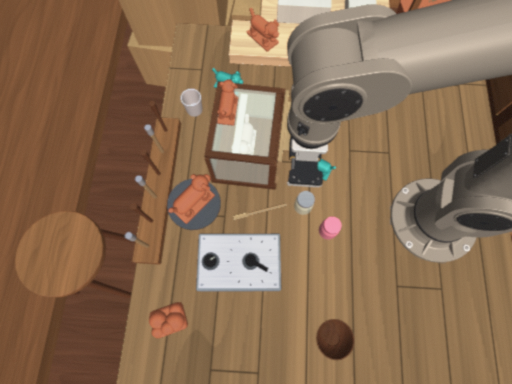

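The lever now points at the lower-right tick (scene crop hub (353,205), tip (437,247)), the round knob's mark is as before, and the bench looks undisturbed. I'll put numbers on these.

Run:
```python
from h import *
s0,s=load("scene0"),load("scene13"); t0,t=load("top0"),load("top13")
S=lambda x,y:((x+.5)/5-.5+180,(y+.5)/5-.5+220)
# lever: dark blob outermost point along lever
for n,c,(x0,x1,y0,y1),hub in(("scene",s,(236,276,246,282),(250.2,260.8)),("top",t,(186,222,164,200),(203.7,177.7))):
    v=cv2.cvtColor(c["image"],cv2.COLOR_RGB2HSV)[y0:y1,x0:x1,2]; m=(v<75).astype(np.uint8)
    ks=[k for k in cv2.findContours(m,0,1)[0] if cv2.contourArea(k)>25]; k=max(ks,key=cv2.contourArea).reshape(-1,2)+[x0,y0]
    d=np.hypot(*(k-hub).T); far=k[d>d.max()-1.6].mean(0); X=onz(c,far,.093)[:2]-[.587,.180]
    print(n,"far px",far,"rel",X.round(4),"r",np.hypot(*X).round(4),"world ang",np.degrees(np.arctan2(X[1],X[0])).round(1),"expected",150+3.4)
# marks/objects displacement by phase-free template match between start and now
def shift(a,b,box):
    x0,x1,y0,y1=box; T=a["image"][y0:y1,x0:x1]; I=b["image"][y0-6:y1+6,x0-6:x1+6]
    r=cv2.matchTemplate(I,T,cv2.TM_CCOEFF_NORMED); _,m,_,p=cv2.minMaxLoc(r); return (p[0]-6,p[1]-6,round(m,3))
for nm,bx in dict(round_knob=(201,220,251,271),wheel=(165,222,175,230),jar=(295,316,190,214),bowl=(315,356,318,360),mallet=(300,365,68,110),stick=(230,290,203,220),dog=(218,238,82,126)).items(): print("scene",nm,shift(s0,s,bx))
for nm,bx in dict(round_knob=(195,211,134,150),bowl=(122,158,238,273),mallet=(358,428,202,295),wheel=(232,285,97,148),dog=(320,365,126,153)).items(): print("top",nm,shift(t0,t,bx))
def mark(c,box):
    x0,x1,y0,y1=box; v=c["image"][y0:y1,x0:x1].astype(float).sum(2); w=np.maximum(v-200,0); yy,xx=np.mgrid[y0:y1,x0:x1]; return (xx*w).sum()/w.sum(),(yy*w).sum()/w.sum()
print("mark",mark(s0,(205,216,255,266)),mark(s,(205,216,255,266)))
im=s["image"].astype(int).sum(2); print(im[140:158,288:291].mean(1).round())
```

```text
scene far px [265.75 269.25] rel [-0.047   0.0257] r 0.0535 world ang 151.3 expected 153.4
top far px [195.5 190.5] rel [-0.0465  0.0184] r 0.05 world ang 158.4 expected 153.4
scene round_knob (0, 0, 1.0)
scene wheel (0, 0, 0.999)
scene jar (0, 0, 0.999)
scene bowl (0, 0, 0.998)
scene mallet (1, 6, 0.207)
scene stick (0, 0, 0.994)
scene dog (0, 0, 0.999)
top round_knob (0, 0, 0.996)
top bowl (0, 0, 0.977)
top mallet (0, 0, 0.924)
top wheel (0, 0, 0.987)
top dog (0, 0, 0.995)
mark (np.float64(211.9304347826087), np.float64(257.4342028985507)) (np.float64(211.9662090813094), np.float64(257.4714889123548))
[330. 325. 307. 298. 302. 303. 305. 294. 282. 272. 252. 223. 215. 211.
 210. 209. 224. 266.]
```

Run:
```python
from h import *
for n,(x0,x1,y0,y1) in(("scene13",(236,276,246,282)),("top13",(186,222,164,200)),("scene0",(236,276,236,282)),("top0",(186,226,164,200))):
    c=load(n); f=4
    v=cv2.cvtColor(c["image"],cv2.COLOR_RGB2GRAY)[y0:y1,x0:x1]; V=cv2.resize(v,None,fx=f,fy=f,interpolation=cv2.INTER_CUBIC)
    for z in (.085,):
        ys,xs=np.where(V<85); P=np.array([onz(c,((x+.5)/f-.5+x0,(y+.5)/f-.5+y0),z)[:2] for x,y in zip(xs,ys)])
        # hub centre in same plane: lever bar pixels beyond 24 mm from apparent hub
        hub=onz(c,{"s":(250.2,260.8),"t":(203.7,177.7)}[n[0]],z)[:2]
        d=np.hypot(*(P-hub).T); Q=P[(d>.026)&(d<.07)]
        vx,vy,_,_=cv2.fitLine(Q.astype(np.float32),cv2.DIST_L2,0,1e-4,1e-4).ravel(); a=np.degrees(np.arctan2(vy,vx)); m=Q.mean(0)-hub
        if np.dot((vx,vy),m)<0:a+=180
        print(n,len(Q),"bar dir",round(a%360,1),"hub->bar mean",np.degrees(np.arctan2(m[1],m[0])).round(1))
```

```text
scene13 491 bar dir 152.2 hub->bar mean 157.1
top13 437 bar dir 154.1 hub->bar mean 147.4
scene0 466 bar dir 269.0 hub->bar mean -90.4
top0 348 bar dir 266.7 hub->bar mean -87.3
```

The bar's direction is 152.2° and 154.1° in the two views, against 153.4° for the stop. Everything agrees, so I'll hand in.

Run:
```python
from plant import manip
print(manip.sign_off())
```

```text
the job is handed in; nothing more can be done
None
```

I pushed the sash down by its ledge onto its stop, nudged the lever anticlockwise to its end stop with the closed fingertips, and handed the job in at about 25 s of the 61 s.

**Sash:** After I let go, the ledge measured 0.205–0.212 m high from two views, level with the case top, so it is shut. My first push stopped about 22 mm short, because the shut fingertips touch roughly level with the TCP and not 22 mm ahead of it. At the stop I ran three steps without checking between them, and the push reached 59 N (limit 70 N).

**Lever:** It resisted with about 3–6 N while turning, and I backed off at about 9 N at the stop. The bar's direction measures 152.2° and 154.1° in the two views, against 153.4° expected for the stop. A cruder estimate from the tip position gave 151° and 158°.

**Everything else:**
- **Round knob:** its mark moved less than 0.1 pixel.
- **Dog, bowl and turntable:** no shift in either view.
- **Jar and stick:** no shift in the one view I checked.
- **Mallet:** no shift in the top view. The scene-view check of it failed, because the arm covered it.
- **Sash at hand-in:** not re-measured in the last pictures, because the arm partly hid the ledge; the figures above are from just after the push.

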